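# Pot up to dry, scraper put away

### The job

The pot lying on the draining mat has been scraped clean of its old price label and rinsed: put it upside down over the free drying peg, setting it down gently so that its rim stands flat on the stand's foot plate. Put the scraper back in its own slot in the wooden tool tray, lying flat on the bottom inside the ribs with its blade in the wide end, and leave the other pots and the brush as they are.

Things in the scene. Friction and masses are not known exactly. Their poses are not given: they have to be found in the camera images.
- pot: the rinsed pot: square, white ceramic, blue band at the mouth, 54 x 54 mm outside, 84 mm long, straight sides, wall 6 mm, inside 42 x 42 and 66 mm deep; its last 18 mm is a solid 44 x 44 mm foot; about 0.26 kg. Origin at its geometric centre, 42 mm from each end; x axis points out of the mouth. Starts lying on a side on the mat, mouth roughly away from the robot, z up
- pot_mouth (a point): centre of the pot's mouth, in the plane of the rim (42 mm along the pot's x from its origin)
- stand: the free drying stand, fixed: round steel foot plate 116 mm across, 12 mm thick, with an upright wooden peg 24 mm in diameter in its middle, its top 56 mm above the plate and tapered to 10 mm. Origin under the plate's centre at table height, z up along the peg
- stand_tip (a point): top of the free peg, on its axis, 68 mm above the table
- stand2: the occupied drying stand, same as the free one, fixed, with another pot already drying on it. Origin under the centre of its plate
- dry_pot: the pot already drying upside down on the other stand (leave alone): same shape and size as the rinsed pot, reddish with a white band. Origin at its centre, x axis out of the mouth (down)
- mat: black rubber draining mat, fixed, 200 x 180 x 4 mm, under the rinsed pot. Origin under its centre at table height
- scraper: label scraper lying flat, 160 mm long: wooden handle 22 wide, 26 high, x = -80 to +28 mm; steel neck 30 wide, 14 high, x = 22 to 42; steel blade 56 wide, 4 thick, x = 40 to 80. Origin on the underside at mid length; x points towards the blade, z up; about 0.13 kg
- tray: wooden tool tray, fixed: board 250 (x) x 190 (y) x 6 mm with ribs 10 mm high on it. On its +y side the scraper's slot, the scraper's shape painted dark on its bottom; on its -y side a long narrow slot, 230 x 40 mm, with the brush in it. Origin under the board's centre at table height; x along both slots, z up
- slot (a point): centre of the scraper's slot on its bottom, 6 mm above the table, tray's axes; the scraper's origin is here and its x along the tray's +x when home. Wide end for the blade: 64 mm between side ribs (x = 31 to 85 mm), end rib at x = 85. Narrow end for the handle: 31 mm between ribs (x = -85 to -50), end rib at -85. Sides open for fingers from x = -50 to 31
- brush: white brush lying in the tray's narrow slot (leave alone), 206 mm long, 30 mm wide, 18 mm high. Origin on its underside
- round_pot: round blue pot, 84 mm across and 80 mm high, standing upright on the table (leave alone). Origin under its centre
Mind the look-alikes: they are no part of the job. There is more than one size of the scraper; the one meant has the size given above.

How it is judged:
By the outcome, as a careful person would: the job done as asked, in the order asked, and still so for the second after the job is handed in, with the robot touching nothing.
It also fails if it takes over 54 s, if anything falls off the work surface, if the arm or the gripper's body presses on something with over 40 N, if the wrist force passes 120 N, or if a joint passes its speed limit or range.

### The arm

A 6-joint arm with a two-finger parallel gripper is mounted at the origin on the work surface. World frame = base frame: x ahead of the robot, y to its left, z up, the work surface at z = 0. Lengths are in m, angles in rad, forces in N, time in s.
With the tool pointing down it reaches from about 0.425 to 0.95 m from the base axis. Payload 3.5 kg.
Tool frame: the origin (TCP) lies midway between the tips of the shut fingers; the grasp point (between the pads) lies 19 mm behind it; z points along the fingers, y is the line along which they close (so a half turn about z gives the same grasp; the last joint's range is limited). The gripper opens to 85 mm and grips with 20 to 120 N. Pads are 22 mm wide; open, the fingers measure 114 mm over their backs; the gripper's body (76 mm by 85 mm) begins 54 mm behind the grasp point. The pads swing forward as they close: fully open they stand 13 mm farther back than shut.
Start: joints at [1.002, 0.286, 1.577, -0, 1.279, -0.15], TCP at [0.274, 0.617, 0.231] pointing down, gripper open.
Joint ranges: [-2.77, 2.77], [-0.9, 2.22], [0.21, 2.48], [-1.53, 4.67], [0.24, 2.81], [-2.84, 2.84]. Speed limits (rad/s): [2.79, 2.79, 3.14, 3.14, 3.14, 3.14].

### API

Orientations are given as a unit quaternion [x, y, z, w].
In Python, from plant import ctrl gives the robot as it stands.
- The arm moves only by the tool move_arm, never from a script. Its argument "plan" is a list of rows, each an object of numbers: "x", "y", "z": the shift along the tool's x, y, z in m; "yaw": the turn about the tool's z in rad; "fingers": the closure, from 0 (fully open) to 1 (shut). In form: [{"x": .., "y": .., "z": .., "yaw": .., "fingers": ..}, ...]. A call has 1 to 5 rows; each row is the pose to reach, as a shift and turn from the pose commanded when the call began, along the tool's axes at that moment; what a row does not reach only later rows make up. A row lasts 1/10 s, in which the tool goes at most 50 mm and 8.59 degrees, less where a joint would pass 70% of its speed; a pose out of reach is approached as far as the arm can. A call with a gripper value outside its range is refused whole. The fingers move at their own pace and stop on an object; "force" is the grip in N (left out, the last holds). Time passes only in rows, so rows that repeat a pose let the fingers close. It gives the time, the measured TCP pose, the force, the opening and the grip force at its end, in the units of the state.
- ctrl.get_state(): the state, without advancing time (a new reading comes with each control period).
- ctrl.read_camera(name): name is "side" or "top"; returns the picture (420x560x3 uint8, red, green, blue); there is no depth.
- ctrl.camera_model(name): a dict with "intrinsics" (3x3 intrinsics, pixels), "distortion" ([k1, k2, p1, p2, k3] as OpenCV has them; the pictures are not rectified), "cam_to_world" (4x4, takes a point from camera to world coordinates). Camera axes: x right, y up, looking along -z (the intrinsics and any distortion apply to the point x, -y, -z); pixel columns grow to the right and rows downward; lengths in m; the calibration is good to about 2 mm. A picture is of the moment at which its call begins. camera_model takes no time and is no camera call.
- ctrl.sign_off(): hands the job in; it is judged then, once.
The state is a dict: "time": time; "qpos": joint angles; "dq": joint speeds; "joint_efforts": joint torques, N m; "eef_pos": TCP position; "tcp_rot": TCP orientation; "contact_force": force on the tool from outside, world axes, zero at the start; "wrist_torque": the same for the moment, N m; "opening": opening from 0.0 (shut) to 1.0 (fully open); "finger_force": force on a finger pad.
Only numpy, scipy, OpenCV 4.12 (cv2) and the standard library are available. Lean on these libraries where they do the work, as an engineer would, in place of code of your own. Each camera call takes 0.05 s, during which the arm holds its last target. There are 200 camera calls.

## Working session

There is one attempt and no reset: what is moved stays moved. The work goes in short steps, Python scripts to look and compute and a tool call to move; the robot and the scene stay as the last step left them, time stands still between calls to the robot, and variables do not carry over. Pictures are saved under pics/ and viewed, at most 10 in all, crops included, and the job is handed in when it is done.

Besides the shell and the picture viewer there is one more tool, called after ">>>" in YAML: its name, and indented under it one key for each argument. move_arm: Moves the arm, as the interface text tells. Its arguments: {"type":"object","properties":{"plan":{"type":"array"},"force":{"type":"number"}},"required":["plan"]}

```bash
ls; mkdir -p pics
cat > h.py <<'E'
import numpy as np,cv2
from plant import ctrl
from scipy.spatial.transform import Rotation as R
def cam(n):
    m=ctrl.camera_model(n);return np.array(m['intrinsics'],float),np.array(m['distortion'],float),np.array(m['cam_to_world'],float)
F=np.diag([1.,-1,-1])
def ray(n,px):
    K,D,T=cam(n);u=cv2.undistortPoints(np.array(px,float).reshape(-1,1,2),K,D).reshape(-1,2)
    d=np.c_[u,np.ones(len(u))]@F@T[:3,:3].T
    return T[:3,3],d
def atz(n,px,z):
    o,d=ray(n,px);return o+d*((np.asarray(z)-o[2])/d[:,2])[:,None]
def proj(n,P):
    K,D,T=cam(n);c=(np.array(P,float).reshape(-1,3)-T[:3,3])@T[:3,:3]@F
    return cv2.projectPoints(c,np.zeros(3),np.zeros(3),K,D)[0].reshape(-1,2)
def snap(n,f):
    im=ctrl.read_camera(n)[:,:,::-1];cv2.imwrite('pics/'+f,im);return im
E
python3 - <<'E'
from h import *
a=snap('top','t0.png');b=snap('side','s0.png')
for n in('top','side'):
    K,D,T=cam(n);print(K[0,0],D,T.round(3).tolist())
s=ctrl.get_state();print(s)
E
```

```text
pics
522.1428875755784 [-0.03230029  0.          0.          0.          0.        ] [[-0.023, 0.995, -0.099, 0.527], [-1.0, -0.022, 0.011, -0.024], [0.008, 0.1, 0.995, 1.287], [0.0, 0.0, 0.0, 1.0]]
532.2656342654988 [-0.04006127  0.          0.          0.          0.        ] [[0.864, 0.373, -0.338, 0.131], [-0.503, 0.644, -0.576, -0.909], [0.002, 0.668, 0.744, 1.255], [0.0, 0.0, 0.0, 1.0]]
{'time': 0.1, 'qpos': array([ 1.00199924e+00,  2.87129881e-01,  1.57804346e+00, -7.38191506e-07,
        1.27860172e+00, -1.49984414e-01]), 'dq': array([-0.00030094, -0.00143913, -0.00402945,  0.00071139, -0.00080191,
        0.00011028]), 'joint_efforts': array([ 5.14456442e-04, -4.07288969e+01, -2.93701583e+01, -2.23322863e-04,
        3.31581694e-03,  4.07020320e-05]), 'eef_pos': array([0.27414324, 0.61616675, 0.23004333]), 'tcp_rot': array([ 2.07879012e-01,  9.78153938e-01, -1.02161635e-03, -3.83451416e-04]), 'contact_force': array([ 0.0824885 , -0.0839246 , -0.13478601]), 'wrist_torque': array([ 0.00941905, -0.02541452, -0.04952894]), 'finger_force': 0.0, 'opening': 1.0031784626796354}
```

View pics/t0.png

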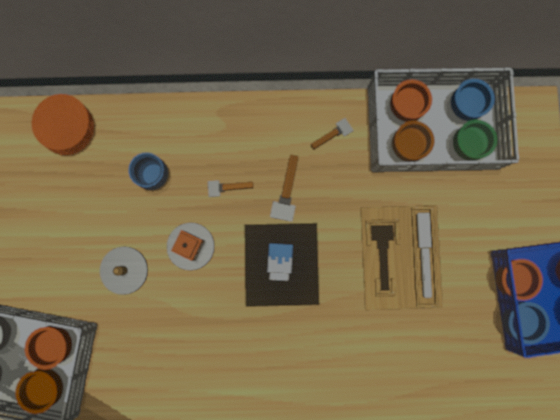

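View pics/s0.png

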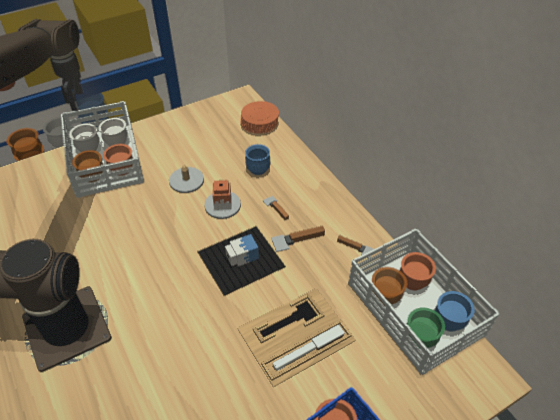

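Top view: the white pot with the blue mouth is at (280,262) on the mat. The free peg is at (121,270) and the occupied stand at (190,246). The tray's dark slot is at (383,258). There are three scraper candidates: (231,187), (287,187) and (331,135). Only the one at (287,187) looks about 160 mm long; the other two are about 105 mm. Pot look-alikes: dry pot (188,245), round pot (147,171) and the pots in the crates. I'll check this in a close crop.

Run:
```python
from h import *
a=cv2.imread('pics/t0.png');b=cv2.imread('pics/s0.png')
c=cv2.resize(a[140:320,95:445],None,fx=2.25,fy=2.25,interpolation=cv2.INTER_CUBIC)
cv2.imwrite('pics/c0.png',c)
d=cv2.resize(b[150:300,160:360],None,fx=4,fy=4,interpolation=cv2.INTER_CUBIC)
cv2.imwrite('pics/c1.png',d)
for p,q in(((291,156),(283,219)),((253,186),(208,188)),((312,147),(352,125))):
    P=atz('top',[p,q],[.02,.004]);print(P.round(3).tolist(),np.linalg.norm(P[0]-P[1]))
```

```text
[[0.773, -0.062, 0.02], [0.62, -0.039, 0.004]] 0.15636363268896875
[[0.701, 0.033, 0.02], [0.701, 0.145, 0.004]] 0.11329698453735516
[[0.795, -0.115, 0.02], [0.852, -0.218, 0.004]] 0.11940875486337561
```

View pics/c0.png

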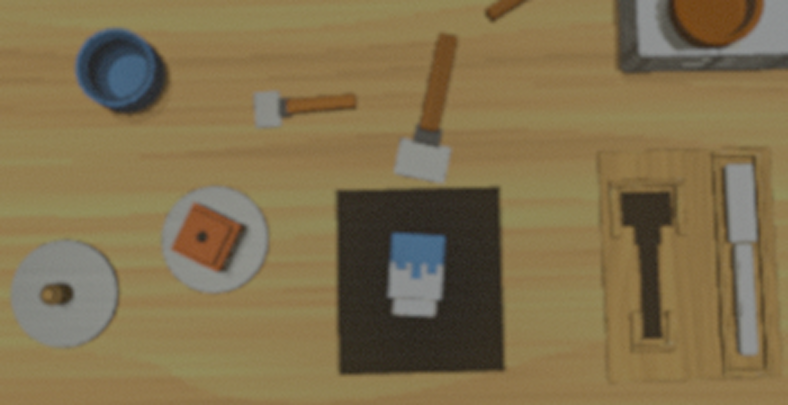

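View pics/c1.png

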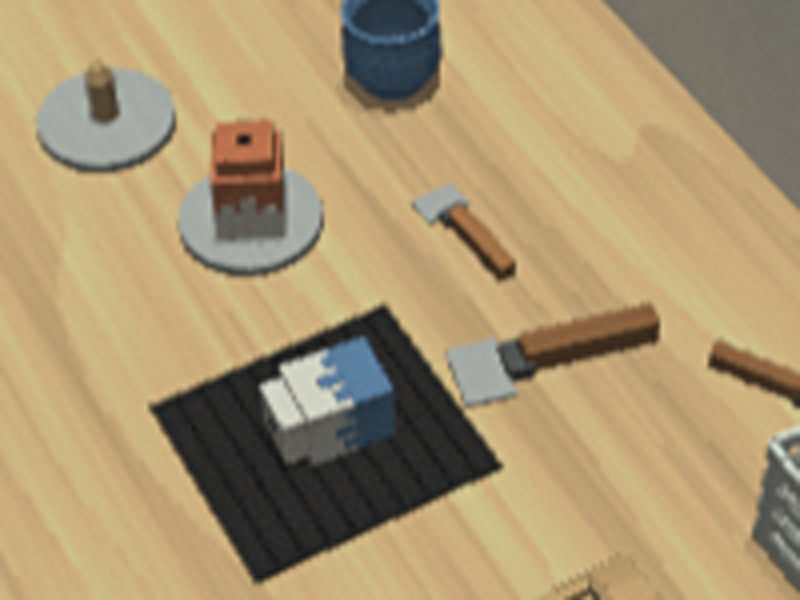

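The crops confirm it. The only full-size scraper is the one at (287,187), about 156 mm against about 115 mm for the others, with its blade towards the robot. The pot's mouth faces away from the robot. Next I fit the poses.

```bash
cat > fit.py <<'E'
from h import *
from scipy.optimize import least_squares
def full(uv): return (np.array(uv,float)+.5)/2.25-.5+[95,140]
def fullS(uv): return (np.array(uv,float)+.5)/4-.5+[160,150]
def fit(obs,p0):  # obs: list (cam, px, localpts); p=(x,y,yaw)
    def pts(p,L): L=np.array(L,float);c,s=np.cos(p[2]),np.sin(p[2]);return np.c_[p[0]+c*L[:,0]-s*L[:,1],p[1]+s*L[:,0]+c*L[:,1],L[:,2]]
    f=lambda p:np.concatenate([(proj(n,pts(p,L))-px).ravel() for n,px,L in obs])
    r=least_squares(f,p0,loss='soft_l1');return r.x,f(r.x)
E
python3 - <<'E'
from fit import *
m=1e-3
pot=[[42,27,58],[42,-27,58],[-24,-27,58],[-24,27,58]]
x,r=fit([('top',full([(391,233),(446,235),(442,299),(388,297)]),np.array(pot)*m),
 ('side',fullS([(328,350),(360,336),(394,378),(282,362),(393,422)]),np.array([[42,27,58],[42,27,58],[42,-27,58],[-24,27,58],[42,-27,4]])[:]*m)][:1],[.5,-.04,0]);print('pot',x.round(4),r.round(1))
S=fullS([(360,336),(394,378),(393,425)])
print(' side pred',proj('side',[[x[0]+.042*np.cos(x[2])-s*.027*np.sin(x[2]),x[1]+.042*np.sin(x[2])+s*.027*np.cos(x[2]),z] for s,z in((1,.058),(-1,.058),(-1,.004))]).round(1).tolist(),S.round(1).tolist())
sc=np.array([[40,-28,4],[40,28,4],[80,28,4],[80,-28,4],[-80,-11,26],[-80,11,26],[28,11,26],[28,-11,26]])*m
x,r=fit([('top',full([(400,138),(451,147),(446,181),(395,174),(441,34),(457,36),(435,131),(419,128)]),sc)],[.69,-.05,3.0]);print('scr',x.round(4),r.round(1))
# slot: painted scraper at z=6: blade corners and handle end
sl=np.array([[80,28,6],[80,-28,6],[40,28,6],[40,-28,6],[-80,11,6],[-80,-11,6]])*m
x,r=fit([('top',full([(620,192),(673,191),(622,227),(674,225),(643,339),(662,338)]),sl)],[.5,-.3,0]);print('slot',x.round(4),r.round(1))
P=np.array([full([(65,293)])[0],full([(47,294)])[0],full([(215,239)])[0]])
print('stand',atz('top',P,[.012,.068,.012]).round(4).tolist())
# stand plate by side: ellipse centre
print('side peg tip',atz('side',fullS([(99,66)]),[.068]).round(4).tolist(), atz('side',fullS([(106,118)]),[.012]).round(4).tolist())
K=proj('top',[[.5,-.04,.0],[.51,-.04,.0]]);print(K)
E
```

```text
pot [ 0.5156 -0.0284 -0.0682] [ 0.6  0.  -0.9  0.2 -0.3 -0.   0.6 -0.2]
 side pred [[251.4, 234.5], [259.1, 247.5], [259.7, 258.9]] [[249.6, 233.6], [258.1, 244.1], [257.9, 255.9]]
scr [ 0.6977 -0.0515  2.9241] [ 0.6 -0.1  0.2  0.3 -0.7  1.1 -0.4 -0.2 -1.4 -1.2  0.3 -0.4  1.7  0.4
 -0.1 -0. ]
slot [ 5.205e-01 -2.826e-01  3.000e-04] [ 0.4 -0.3 -0.5 -0.4  0.2  0.4 -0.2  0.7 -0.3 -0.2  0.3 -0. ]
stand [[0.5038, 0.3505, 0.012], [0.5042, 0.3527, 0.068], [0.5584, 0.1882, 0.012]]
side peg tip [[0.5029, 0.3546, 0.068]] [[0.5002, 0.3523, 0.012]]
[[284.52330049 267.84510656]
 [284.42710151 263.73936738]]
```

```bash
cat > go.py <<'E'
import sys
from h import *
def to(x,y,z,th=None):
    s=ctrl.get_state();p=np.array(s['eef_pos']);M=R.from_quat(s['tcp_rot']).as_matrix()
    c=np.arctan2(M[1,0],M[0,0]);th=c if th is None else th
    d=M.T@(np.array([x,y,z])-p);yaw=c-th
    print('shift',d.round(4),'yaw',round(yaw,4),'| pos',p.round(4),'th',round(c,4),'t',round(s['time'],2),'F',np.round(s['contact_force'],1),'op',round(s['opening'],3),'ff',round(s['finger_force'],1),'tilt',M[:,2].round(3),'q6',s['qpos'][[0,5]].round(2))
if __name__=='__main__': to(*map(float,sys.argv[1:]))
E
python3 go.py .5016 -.0275 .231 3.0735;python3 go.py .5016 -.0275 .012 3.0735
```

```text
shift [-0.4696 -0.4955 -0.    ] yaw -0.3507 | pos [0.2741 0.6162 0.23  ] th 2.7228 t 0.1 F [ 0.1 -0.1 -0.1] op 1.003 ff 0.0 tilt [-0.001 -0.002 -1.   ] q6 [ 1.   -0.15]
shift [-0.4696 -0.4951  0.219 ] yaw -0.3507 | pos [0.2741 0.6162 0.23  ] th 2.7228 t 0.1 F [ 0.1 -0.1 -0.1] op 1.003 ff 0.0 tilt [-0.001 -0.002 -1.   ] q6 [ 1.   -0.15]
```

>>> move_arm:
  plan:
    - {"x": -0.47, "y": -0.495, "yaw": -0.35, "fingers": 0}
    - {"x": -0.47, "y": -0.495, "yaw": -0.35, "fingers": 0}
    - {"x": -0.47, "y": -0.495, "yaw": -0.35, "fingers": 0}
    - {"x": -0.47, "y": -0.495, "yaw": -0.35, "fingers": 0}
    - {"x": -0.47, "y": -0.495, "yaw": -0.35, "fingers": 0}

```text
validation failed for argument at $.pl...
```

```bash
python3 go.py .5016 -.0275 .14 3.0735
```

```text
shift [-0.4696 -0.4953  0.091 ] yaw -0.3507 | pos [0.2741 0.6162 0.23  ] th 2.7228 t 0.1 F [ 0.1 -0.1 -0.1] op 1.003 ff 0.0 tilt [-0.001 -0.002 -1.   ] q6 [ 1.   -0.15]
```

>>> move_arm:
  plan:
    - {"x": -0.47, "y": -0.495, "z": 0.0, "yaw": -0.35, "fingers": 0.0}
    - {"x": -0.47, "y": -0.495, "z": 0.0, "yaw": -0.35, "fingers": 0.0}
    - {"x": -0.47, "y": -0.495, "z": 0.0, "yaw": -0.35, "fingers": 0.0}
    - {"x": -0.47, "y": -0.495, "z": 0.0, "yaw": -0.35, "fingers": 0.0}
    - {"x": -0.47, "y": -0.495, "z": 0.0, "yaw": -0.35, "fingers": 0.0}
  force: 20

```text
time: 0.6
eef_pos: [0.3579, 0.3791, 0.2308]
tcp_rot: [0.034, 0.999, -0.0, -0.0]
contact_force: [0.1, -0.4, 1.6]
opening: 1.002
finger_force: 0.0
```

```bash
python3 go.py .5016 -.0275 .14 3.0735
```

```text
shift [-0.171  -0.3958  0.0909] yaw 0.0 | pos [0.3579 0.3791 0.2308] th 3.0735 t 0.6 F [ 0.1 -0.4  1.6] op 1.002 ff 0.0 tilt [-0.    -0.001 -1.   ] q6 [ 0.62 -0.88]
```

>>> move_arm:
  plan:
    - {"x": -0.171, "y": -0.396, "z": 0.09, "yaw": 0.0, "fingers": 0.0}
    - {"x": -0.171, "y": -0.396, "z": 0.09, "yaw": 0.0, "fingers": 0.0}
    - {"x": -0.171, "y": -0.396, "z": 0.09, "yaw": 0.0, "fingers": 0.0}
    - {"x": -0.171, "y": -0.396, "z": 0.09, "yaw": 0.0, "fingers": 0.0}
    - {"x": -0.171, "y": -0.396, "z": 0.09, "yaw": 0.0, "fingers": 0.0}

```text
time: 1.1
eef_pos: [0.4393, 0.1483, 0.1797]
tcp_rot: [0.034, 0.999, 0.0, 0.0]
contact_force: [0.9, 0.2, 0.5]
opening: 0.999
finger_force: 0.0
```

```bash
python3 go.py .5016 -.0275 .14 3.0735
```

```text
shift [-0.0742 -0.1711  0.0397] yaw -0.0005 | pos [0.4393 0.1483 0.1797] th 3.073 t 1.1 F [0.9 0.2 0.5] op 0.999 ff 0.0 tilt [ 0.  0. -1.] q6 [ 0.11 -1.4 ]
```

>>> move_arm:
  plan:
    - {"x": -0.074, "y": -0.171, "z": 0.04, "yaw": 0.0, "fingers": 0.0}
    - {"x": -0.074, "y": -0.171, "z": 0.04, "yaw": 0.0, "fingers": 0.0}
    - {"x": -0.074, "y": -0.171, "z": 0.04, "yaw": 0.0, "fingers": 0.0}
    - {"x": -0.074, "y": -0.171, "z": 0.04, "yaw": 0.0, "fingers": 0.0}
    - {"x": -0.074, "y": -0.171, "z": 0.04, "yaw": 0.0, "fingers": 0.0}

```text
time: 1.6
eef_pos: [0.5017, -0.0294, 0.1389]
tcp_rot: [0.037, 0.999, -0.0, -0.001]
contact_force: [-0.3, 1.1, 0.5]
opening: 0.998
finger_force: 0.0
```

```bash
python3 go.py .5016 -.0275 .012 3.0735
python3 - <<'E'
from h import *
a=snap('top','t1.png');b=snap('side','s1.png')
cv2.imwrite('pics/c2.png',np.hstack([cv2.resize(b[170:290,190:290],(400,480),interpolation=cv2.INTER_CUBIC),cv2.resize(a[210:330,230:330],(400,480),interpolation=cv2.INTER_CUBIC)]))
E
```

```text
shift [0.     0.002  0.1269] yaw -0.0062 | pos [ 0.5017 -0.0294  0.1389] th 3.0673 t 1.6 F [-0.3  1.1  0.5] op 0.998 ff 0.0 tilt [-0.002 -0.001 -1.   ] q6 [-0.26 -1.76]
```

View pics/c2.png

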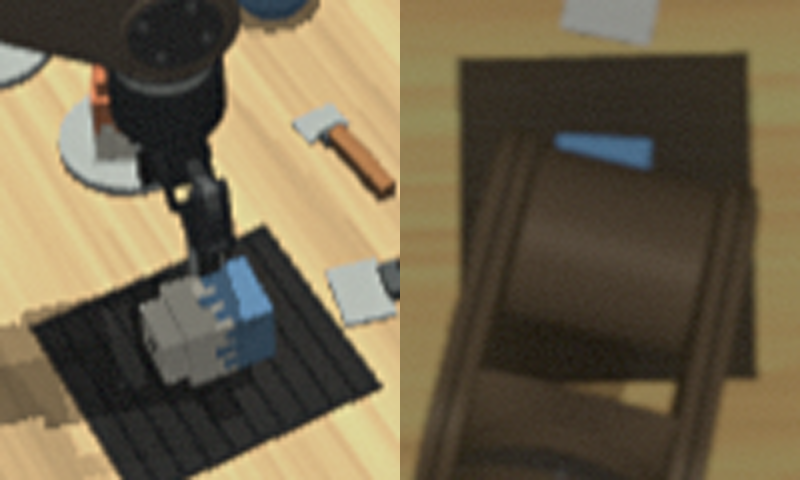

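The side view (left) shows the open gripper above the pot, whose foot end is towards the robot. The top view (right) shows the blue mouth just ahead of the gripper. It is lined up, so I descend.

>>> move_arm:
  plan:
    - {"x": 0.0, "y": 0.001, "z": 0.04, "yaw": 0.0, "fingers": 0.0}
    - {"x": 0.0, "y": 0.001, "z": 0.08, "yaw": 0.0, "fingers": 0.0}
    - {"x": 0.0, "y": 0.001, "z": 0.11, "yaw": 0.0, "fingers": 0.0}
    - {"x": 0.0, "y": 0.001, "z": 0.128, "yaw": 0.0, "fingers": 0.0}
    - {"x": 0.0, "y": 0.001, "z": 0.128, "yaw": 0.0, "fingers": 0.0}

```text
time: 2.2
eef_pos: [0.4985, -0.0223, 0.0095]
tcp_rot: [0.033, 0.999, 0.001, -0.003]
contact_force: [-0.1, -0.5, 0.6]
opening: 1.003
finger_force: 0.0
```

```bash
python3 go.py .5016 -.0275 .011 3.0735
```

```text
shift [-0.0035 -0.0049 -0.0015] yaw 0.0014 | pos [ 0.4985 -0.0223  0.0095] th 3.0749 t 2.2 F [-0.1 -0.5  0.6] op 1.003 ff 0.0 tilt [-0.007  0.002 -1.   ] q6 [-0.25 -1.75]
```

>>> move_arm:
  plan:
    - {"x": -0.003, "y": -0.005, "z": 0.0, "yaw": 0.0, "fingers": 0.0}
    - {"x": -0.003, "y": -0.005, "z": 0.0, "yaw": 0.0, "fingers": 0.0}
    - {"x": -0.003, "y": -0.005, "z": 0.0, "yaw": 0.0, "fingers": 0.0}

```text
time: 2.5
eef_pos: [0.5056, -0.0299, 0.014]
tcp_rot: [0.034, 0.999, -0.0, 0.002]
contact_force: [-0.5, -0.3, 0.0]
opening: 1.003
finger_force: 0.0
```

```bash
python3 go.py .5016 -.0275 .011 3.0735
```

```text
shift [0.0042 0.0022 0.003 ] yaw -0.0006 | pos [ 0.5056 -0.0299  0.014 ] th 3.0729 t 2.5 F [-0.5 -0.3  0. ] op 1.003 ff 0.0 tilt [ 0.003 -0.001 -1.   ] q6 [-0.26 -1.76]
```

>>> move_arm:
  plan:
    - {"x": 0.0, "y": 0.0, "z": 0.0, "yaw": 0.0, "fingers": 0.0}
    - {"x": 0.0, "y": 0.0, "z": 0.0, "yaw": 0.0, "fingers": 0.0}
    - {"x": 0.0, "y": 0.0, "z": 0.0, "yaw": 0.0, "fingers": 0.0}

```text
time: 2.8
eef_pos: [0.5043, -0.0297, 0.0126]
tcp_rot: [0.034, 0.999, -0.0, 0.0]
contact_force: [0.5, -0.1, -0.1]
opening: 1.002
finger_force: 0.0
```

```bash
python3 go.py .5016 -.0275 .011 3.0735
```

```text
shift [0.0028 0.002  0.0016] yaw -0.0008 | pos [ 0.5043 -0.0297  0.0126] th 3.0727 t 2.8 F [ 0.5 -0.1 -0.1] op 1.002 ff 0.0 tilt [ 0.001 -0.    -1.   ] q6 [-0.26 -1.76]
```

>>> move_arm:
  plan:
    - {"x": 0.004, "y": 0.002, "z": 0.002, "yaw": 0.0, "fingers": 0.0}
    - {"x": 0.004, "y": 0.002, "z": 0.002, "yaw": 0.0, "fingers": 1.0}
    - {"x": 0.004, "y": 0.002, "z": 0.002, "yaw": 0.0, "fingers": 1.0}
    - {"x": 0.004, "y": 0.002, "z": 0.002, "yaw": 0.0, "fingers": 1.0}
    - {"x": 0.004, "y": 0.002, "z": 0.002, "yaw": 0.0, "fingers": 1.0}
  force: 25

```text
time: 3.3
eef_pos: [0.5002, -0.0273, 0.0102]
tcp_rot: [0.034, 0.999, 0.0, -0.0]
contact_force: [-0.2, 1.1, 0.6]
opening: 0.628
finger_force: 28.0
```

>>> move_arm:
  plan:
    - {"x": 0.0, "y": 0.0, "z": 0.0, "yaw": 0.0, "fingers": 1.0}
    - {"x": 0.0, "y": 0.0, "z": 0.0, "yaw": 0.0, "fingers": 1.0}
    - {"x": 0.0, "y": 0.0, "z": 0.0, "yaw": 0.0, "fingers": 1.0}
    - {"x": 0.0, "y": 0.0, "z": 0.0, "yaw": 0.0, "fingers": 1.0}
    - {"x": 0.0, "y": 0.0, "z": 0.0, "yaw": 0.0, "fingers": 1.0}

```text
time: 3.8
eef_pos: [0.5002, -0.0273, 0.0103]
tcp_rot: [0.034, 0.999, 0.0, -0.0]
contact_force: [-0.4, 1.5, 1.4]
opening: 0.63
finger_force: 28.0
```

```bash
python3 go.py .5016 -.0275 .011 3.0735
```

```text
shift [-0.0014 -0.0001 -0.0007] yaw -0.0008 | pos [ 0.5002 -0.0273  0.0103] th 3.0727 t 3.8 F [-0.4  1.5  1.4] op 0.63 ff 28.0 tilt [-0.  0. -1.] q6 [-0.26 -1.76]
```

>>> move_arm:
  plan:
    - {"x": 0.0, "y": 0.0, "z": -0.02, "yaw": 0.0, "fingers": 1.0}
    - {"x": 0.0, "y": 0.0, "z": -0.05, "yaw": 0.0, "fingers": 1.0}
    - {"x": 0.0, "y": 0.0, "z": -0.09, "yaw": 0.0, "fingers": 1.0}
    - {"x": 0.0, "y": 0.0, "z": -0.12, "yaw": 0.0, "fingers": 1.0}
    - {"x": 0.0, "y": 0.0, "z": -0.12, "yaw": 0.0, "fingers": 1.0}
  force: 20

```text
time: 4.3
eef_pos: [0.5034, -0.0285, 0.1348]
tcp_rot: [0.034, 0.999, -0.001, 0.005]
contact_force: [0.0, -0.7, -2.1]
opening: 0.626
finger_force: 27.8
```

```bash
python3 go.py .5016 -.0275 .14 3.0735
python3 - <<'E'
from h import *
b=snap('side','s2.png')
cv2.imwrite('pics/c3.png',cv2.resize(b[150:290,180:320],(700,700),interpolation=cv2.INTER_CUBIC)[:600])
E
```

```text
shift [ 0.0018  0.0008 -0.0053] yaw -0.0006 | pos [ 0.5034 -0.0285  0.1348] th 3.0729 t 4.3 F [ 0.  -0.7 -2.1] op 0.626 ff 27.8 tilt [ 0.01  -0.003 -1.   ] q6 [-0.26 -1.76]
```

View pics/c3.png

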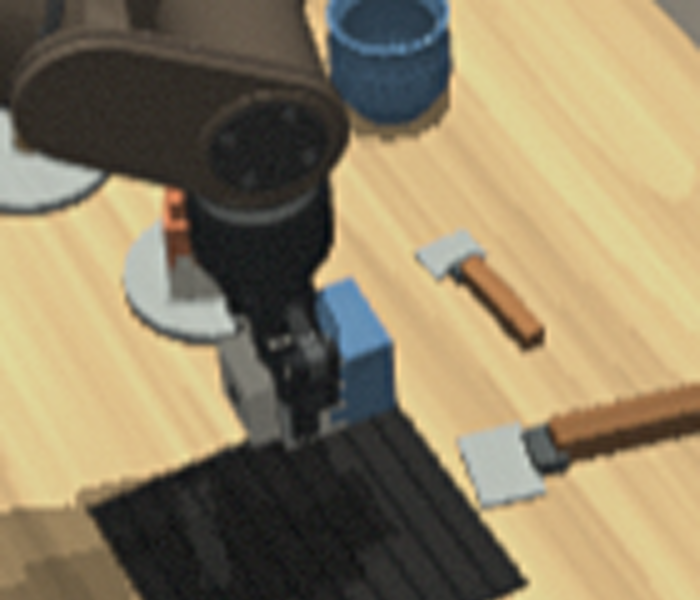

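The side view shows the pot lifted and still level: the pads hold it and it does not swing on its own. The tool can only yaw, so I will press the foot's underside on the free peg's tip. That pivots the pot mouth-down in the pads, and I can finish the turn on the mat.

```bash
python3 go.py .531 .3495 .165 3.0735
```

```text
shift [-0.0036  0.3786 -0.0337] yaw -0.0007 | pos [ 0.5015 -0.028   0.1319] th 3.0728 t 4.35 F [-0.3  0.7 -3.4] op 0.626 ff 27.7 tilt [ 0.004 -0.002 -1.   ] q6 [-0.26 -1.76]
```

>>> move_arm:
  plan:
    - {"x": -0.001, "y": 0.04, "z": -0.03, "yaw": 0.0, "fingers": 1.0}
    - {"x": -0.002, "y": 0.08, "z": -0.035, "yaw": 0.0, "fingers": 1.0}
    - {"x": -0.002, "y": 0.12, "z": -0.035, "yaw": 0.0, "fingers": 1.0}
    - {"x": -0.002, "y": 0.16, "z": -0.035, "yaw": 0.0, "fingers": 1.0}
    - {"x": -0.002, "y": 0.2, "z": -0.035, "yaw": 0.0, "fingers": 1.0}

```text
time: 4.85
eef_pos: [0.5142, 0.1731, 0.1617]
tcp_rot: [0.035, 0.999, -0.001, -0.003]
contact_force: [1.0, 0.3, -2.7]
opening: 0.63
finger_force: 27.7
```

```bash
python3 go.py .531 .3495 .165 3.0735
```

```text
shift [-0.0046  0.1772 -0.0036] yaw -0.001 | pos [0.5142 0.1731 0.1617] th 3.0725 t 4.85 F [ 1.   0.3 -2.7] op 0.63 ff 27.7 tilt [-0.005 -0.001 -1.   ] q6 [ 0.14 -1.36]
```

>>> move_arm:
  plan:
    - {"x": -0.003, "y": 0.04, "z": 0.0, "yaw": 0.0, "fingers": 1.0}
    - {"x": -0.004, "y": 0.08, "z": 0.0, "yaw": 0.0, "fingers": 1.0}
    - {"x": -0.004, "y": 0.12, "z": 0.0, "yaw": 0.0, "fingers": 1.0}
    - {"x": -0.004, "y": 0.155, "z": 0.01, "yaw": 0.0, "fingers": 1.0}
    - {"x": -0.004, "y": 0.175, "z": 0.03, "yaw": 0.0, "fingers": 1.0}

```text
time: 5.35
eef_pos: [0.5316, 0.3487, 0.1331]
tcp_rot: [0.033, 0.999, 0.0, -0.0]
contact_force: [0.8, -0.4, -2.4]
opening: 0.628
finger_force: 27.7
```

>>> move_arm:
  plan:
    - {"x": 0.0, "y": 0.0, "z": 0.02, "yaw": 0.0, "fingers": 1.0}
    - {"x": 0.0, "y": 0.0, "z": 0.03, "yaw": 0.0, "fingers": 1.0}
    - {"x": 0.0, "y": 0.0, "z": 0.03, "yaw": 0.0, "fingers": 1.0}
    - {"x": 0.0, "y": 0.0, "z": 0.03, "yaw": 0.0, "fingers": 1.0}
    - {"x": 0.0, "y": 0.0, "z": 0.03, "yaw": 0.0, "fingers": 1.0}

```text
time: 5.85
eef_pos: [0.5329, 0.346, 0.1063]
tcp_rot: [0.035, 0.999, 0.0, 0.001]
contact_force: [0.2, 0.5, -2.7]
opening: 0.628
finger_force: 27.6
```

```bash
python3 go.py .531 .3495 .074 3.0735
```

```text
shift [0.0022 0.0033 0.0323] yaw -0.0016 | pos [0.5329 0.346  0.1063] th 3.0719 t 5.85 F [ 0.2  0.5 -2.7] op 0.628 ff 27.6 tilt [ 0.002  0.001 -1.   ] q6 [ 0.42 -1.08]
```

Now I approach to first contact.

>>> move_arm:
  plan:
    - {"x": 0.002, "y": 0.003, "z": 0.015, "yaw": 0.0, "fingers": 1.0}
    - {"x": 0.002, "y": 0.003, "z": 0.028, "yaw": 0.0, "fingers": 1.0}
    - {"x": 0.002, "y": 0.003, "z": 0.035, "yaw": 0.0, "fingers": 1.0}
    - {"x": 0.002, "y": 0.003, "z": 0.038, "yaw": 0.0, "fingers": 1.0}
    - {"x": 0.002, "y": 0.003, "z": 0.04, "yaw": 0.0, "fingers": 1.0}

```text
time: 6.35
eef_pos: [0.5309, 0.3487, 0.0666]
tcp_rot: [0.034, 0.999, -0.001, 0.0]
contact_force: [-2.6, -4.5, 7.8]
opening: 0.629
finger_force: 26.5
```

```bash
python3 go.py .531 .3495 .069 3.0735
```

```text
shift [-0.      0.0008 -0.0024] yaw 0.0004 | pos [0.5309 0.3487 0.0666] th 3.0739 t 6.35 F [-2.6 -4.5  7.8] op 0.629 ff 26.5 tilt [ 0.    -0.002 -1.   ] q6 [ 0.42 -1.08]
```

Contact came exactly where predicted, with about 10 N on the peg. I follow the pivot arc.

>>> move_arm:
  plan:
    - {"x": -0.001, "y": 0.001, "z": 0.002, "yaw": 0.0, "fingers": 1.0}
    - {"x": -0.003, "y": 0.001, "z": 0.004, "yaw": 0.0, "fingers": 1.0}
    - {"x": -0.005, "y": 0.001, "z": 0.006, "yaw": 0.0, "fingers": 1.0}
    - {"x": -0.006, "y": 0.001, "z": 0.008, "yaw": 0.0, "fingers": 1.0}
    - {"x": -0.007, "y": 0.001, "z": 0.01, "yaw": 0.0, "fingers": 1.0}

```text
time: 6.85
eef_pos: [0.5385, 0.3501, 0.0573]
tcp_rot: [0.034, 0.999, 0.0, 0.001]
contact_force: [-0.3, -2.1, 5.9]
opening: 0.628
finger_force: 25.7
```

```bash
python3 go.py .5415 .3487 .048 3.0735
```

```text
shift [-0.0031 -0.0012  0.0093] yaw -0.0004 | pos [0.5385 0.3501 0.0573] th 3.0731 t 6.85 F [-0.3 -2.1  5.9] op 0.628 ff 25.7 tilt [ 0.002  0.    -1.   ] q6 [ 0.42 -1.08]
```

>>> move_arm:
  plan:
    - {"x": -0.001, "y": 0.0, "z": 0.002, "yaw": 0.0, "fingers": 1.0}
    - {"x": -0.002, "y": 0.0, "z": 0.004, "yaw": 0.0, "fingers": 1.0}
    - {"x": -0.003, "y": 0.0, "z": 0.006, "yaw": 0.0, "fingers": 1.0}
    - {"x": -0.003, "y": 0.0, "z": 0.008, "yaw": 0.0, "fingers": 1.0}
    - {"x": -0.003, "y": 0.0, "z": 0.009, "yaw": 0.0, "fingers": 1.0}

```text
time: 7.35
eef_pos: [0.5427, 0.3504, 0.0489]
tcp_rot: [0.034, 0.999, 0.001, 0.002]
contact_force: [1.1, 0.0, 4.7]
opening: 0.63
finger_force: 25.3
```

```bash
python3 go.py .5415 .3487 .048 3.0735
python3 - <<'E'
from h import *
b=snap('side','s3.png');a=snap('top','t3.png')
cv2.imwrite('pics/c4.png',np.hstack([cv2.resize(b[120:230,145:245],(400,440),interpolation=cv2.INTER_CUBIC),cv2.resize(a[200:310,90:190],(400,440),interpolation=cv2.INTER_CUBIC)]))
E
```

```text
shift [ 0.0011 -0.0018  0.0009] yaw -0.0008 | pos [0.5427 0.3504 0.0489] th 3.0727 t 7.35 F [1.1 0.  4.7] op 0.63 ff 25.3 tilt [ 0.005  0.002 -1.   ] q6 [ 0.42 -1.09]
```

View pics/c4.png

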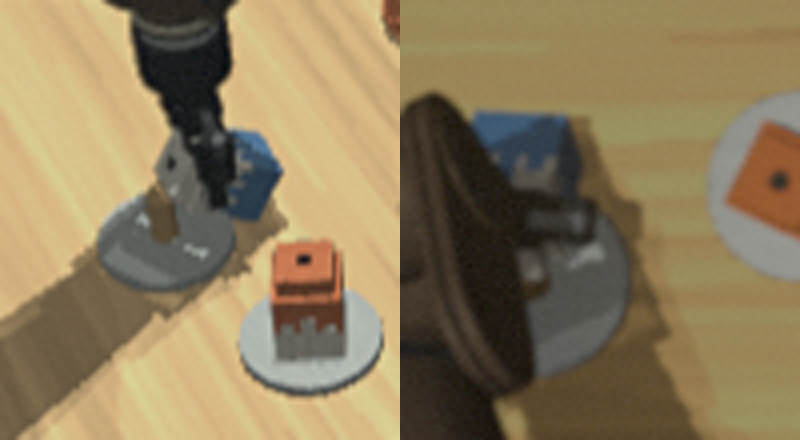

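The side view shows the pot tilted about 40° mouth-down in the pads, its foot resting on the peg at about (160,205) in the crop. I push a little more, then lift and finish the turn on the rubber mat.

>>> move_arm:
  plan:
    - {"x": -0.001, "y": 0.0, "z": 0.002, "yaw": 0.0, "fingers": 1.0}
    - {"x": -0.001, "y": 0.0, "z": 0.004, "yaw": 0.0, "fingers": 1.0}
    - {"x": -0.001, "y": 0.0, "z": 0.006, "yaw": 0.0, "fingers": 1.0}
    - {"x": -0.001, "y": 0.0, "z": 0.007, "yaw": 0.0, "fingers": 1.0}
    - {"x": -0.001, "y": 0.0, "z": 0.007, "yaw": 0.0, "fingers": 1.0}

```text
time: 7.95
eef_pos: [0.5436, 0.3505, 0.0412]
tcp_rot: [0.035, 0.999, 0.001, 0.003]
contact_force: [3.8, 1.0, 5.5]
opening: 0.625
finger_force: 24.9
```

>>> move_arm:
  plan:
    - {"x": -0.003, "y": 0.0, "z": -0.02, "yaw": 0.0, "fingers": 1.0}
    - {"x": -0.003, "y": 0.0, "z": -0.06, "yaw": 0.0, "fingers": 1.0}
    - {"x": -0.003, "y": 0.0, "z": -0.1, "yaw": 0.0, "fingers": 1.0}
    - {"x": -0.003, "y": 0.0, "z": -0.14, "yaw": 0.0, "fingers": 1.0}
    - {"x": 0.01, "y": -0.04, "z": -0.15, "yaw": 0.0, "fingers": 1.0}

```text
time: 8.45
eef_pos: [0.5314, 0.3137, 0.1945]
tcp_rot: [0.033, 0.999, 0.003, 0.005]
contact_force: [0.9, -0.8, -1.6]
opening: 0.631
finger_force: 24.0
```

```bash
python3 go.py .49 -.027 .19 3.0735
```

```text
shift [ 0.019  -0.3427  0.0023] yaw 0.0025 | pos [0.5314 0.3137 0.1945] th 3.076 t 8.45 F [ 0.9 -0.8 -1.6] op 0.631 ff 24.0 tilt [ 0.009  0.005 -1.   ] q6 [ 0.37 -1.14]
```

>>> move_arm:
  plan:
    - {"x": 0.005, "y": -0.045, "z": 0.0, "yaw": 0.0, "fingers": 1.0}
    - {"x": 0.01, "y": -0.09, "z": 0.0, "yaw": 0.0, "fingers": 1.0}
    - {"x": 0.015, "y": -0.135, "z": 0.0, "yaw": 0.0, "fingers": 1.0}
    - {"x": 0.019, "y": -0.18, "z": 0.0, "yaw": 0.0, "fingers": 1.0}
    - {"x": 0.019, "y": -0.225, "z": 0.0, "yaw": 0.0, "fingers": 1.0}

```text
time: 8.95
eef_pos: [0.4917, 0.0861, 0.1871]
tcp_rot: [0.034, 0.999, 0.0, -0.002]
contact_force: [1.3, -0.6, -2.7]
opening: 0.625
finger_force: 24.0
```

>>> move_arm:
  plan:
    - {"x": 0.0, "y": -0.04, "z": 0.02, "yaw": 0.0, "fingers": 1.0}
    - {"x": 0.0, "y": -0.08, "z": 0.05, "yaw": 0.0, "fingers": 1.0}
    - {"x": 0.0, "y": -0.11, "z": 0.08, "yaw": 0.0, "fingers": 1.0}
    - {"x": 0.0, "y": -0.118, "z": 0.1, "yaw": 0.0, "fingers": 1.0}
    - {"x": 0.0, "y": -0.118, "z": 0.11, "yaw": 0.0, "fingers": 1.0}

```text
time: 9.45
eef_pos: [0.4829, -0.0308, 0.0755]
tcp_rot: [0.036, 0.999, 0.001, -0.004]
contact_force: [-0.1, 0.3, -2.7]
opening: 0.63
finger_force: 23.9
```

>>> move_arm:
  plan:
    - {"x": 0.0, "y": 0.0, "z": 0.01, "yaw": 0.0, "fingers": 1.0}
    - {"x": 0.0, "y": 0.0, "z": 0.015, "yaw": 0.0, "fingers": 1.0}
    - {"x": 0.0, "y": 0.0, "z": 0.02, "yaw": 0.0, "fingers": 1.0}
    - {"x": 0.0, "y": 0.0, "z": 0.025, "yaw": 0.0, "fingers": 1.0}
    - {"x": 0.0, "y": 0.0, "z": 0.027, "yaw": 0.0, "fingers": 1.0}

```text
time: 9.95
eef_pos: [0.4862, -0.03, 0.0523]
tcp_rot: [0.034, 0.999, -0.0, 0.0]
contact_force: [0.6, 0.5, -3.0]
opening: 0.63
finger_force: 23.9
```

```bash
python3 go.py .49 -.027 .045 3.0735
```

```text
shift [-0.0035  0.0032  0.0073] yaw 0.0002 | pos [ 0.4862 -0.03    0.0523] th 3.0737 t 9.95 F [ 0.6  0.5 -3. ] op 0.63 ff 23.9 tilt [ 0. -0. -1.] q6 [-0.27 -1.77]
```

>>> move_arm:
  plan:
    - {"x": 0.0, "y": 0.0, "z": 0.004, "yaw": 0.0, "fingers": 1.0}
    - {"x": 0.0, "y": 0.0, "z": 0.007, "yaw": 0.0, "fingers": 1.0}
    - {"x": 0.0, "y": 0.0, "z": 0.01, "yaw": 0.0, "fingers": 1.0}
    - {"x": 0.0, "y": 0.0, "z": 0.011, "yaw": 0.0, "fingers": 1.0}
    - {"x": 0.0, "y": 0.0, "z": 0.011, "yaw": 0.0, "fingers": 1.0}

```text
time: 10.45
eef_pos: [0.4859, -0.0304, 0.0411]
tcp_rot: [0.034, 0.999, 0.0, -0.0]
contact_force: [-0.1, -0.3, -2.9]
opening: 0.629
finger_force: 23.9
```

>>> move_arm:
  plan:
    - {"x": 0.0, "y": 0.0, "z": 0.002, "yaw": 0.0, "fingers": 1.0}
    - {"x": 0.0, "y": 0.0, "z": 0.004, "yaw": 0.0, "fingers": 1.0}
    - {"x": 0.0, "y": 0.0, "z": 0.005, "yaw": 0.0, "fingers": 1.0}
    - {"x": 0.0, "y": 0.0, "z": 0.005, "yaw": 0.0, "fingers": 1.0}

```text
time: 10.85
eef_pos: [0.4864, -0.0305, 0.0374]
tcp_rot: [0.034, 0.999, -0.0, -0.0]
contact_force: [-3.3, 0.4, 4.9]
opening: 0.625
finger_force: 25.0
```

Contact with the mat. Now the second half of the arc: forward with light pressure.

>>> move_arm:
  plan:
    - {"x": -0.003, "y": 0.0, "z": -0.001, "yaw": 0.0, "fingers": 1.0}
    - {"x": -0.006, "y": 0.0, "z": -0.002, "yaw": 0.0, "fingers": 1.0}
    - {"x": -0.01, "y": 0.0, "z": -0.003, "yaw": 0.0, "fingers": 1.0}
    - {"x": -0.013, "y": 0.0, "z": -0.004, "yaw": 0.0, "fingers": 1.0}
    - {"x": -0.016, "y": 0.0, "z": -0.0045, "yaw": 0.0, "fingers": 1.0}

```text
time: 11.35
eef_pos: [0.5023, -0.0315, 0.0407]
tcp_rot: [0.034, 0.999, 0.0, -0.0]
contact_force: [-0.7, 0.6, -2.2]
opening: 0.627
finger_force: 24.1
```

```bash
python3 go.py .5423 -.0345 .038 3.0735
```

```text
shift [-0.0401 -0.0002  0.0027] yaw -0.0007 | pos [ 0.5023 -0.0315  0.0407] th 3.0728 t 11.35 F [-0.7  0.6 -2.2] op 0.627 ff 24.1 tilt [-0.  0. -1.] q6 [-0.26 -1.77]
```

>>> move_arm:
  plan:
    - {"x": 0.0, "y": 0.0, "z": 0.001, "yaw": 0.0, "fingers": 1.0}
    - {"x": 0.0, "y": 0.0, "z": 0.002, "yaw": 0.0, "fingers": 1.0}
    - {"x": 0.0, "y": 0.0, "z": 0.003, "yaw": 0.0, "fingers": 1.0}
    - {"x": 0.0, "y": 0.0, "z": 0.003, "yaw": 0.0, "fingers": 1.0}

```text
time: 11.75
eef_pos: [0.5018, -0.0315, 0.0377]
tcp_rot: [0.034, 0.999, 0.0, -0.0]
contact_force: [0.3, -0.0, -1.8]
opening: 0.631
finger_force: 24.1
```

```bash
python3 go.py .5423 -.0345 .038 3.0735
python3 - <<'E'
from h import *
b=snap('side','s4.png')
cv2.imwrite('pics/c5.png',cv2.resize(b[180:290,190:290],(600,600),interpolation=cv2.INTER_CUBIC))
E
```

```text
shift [-0.0406 -0.0002 -0.0003] yaw -0.0007 | pos [ 0.5018 -0.0315  0.0377] th 3.0728 t 11.75 F [ 0.3 -0.  -1.8] op 0.631 ff 24.1 tilt [-0.  0. -1.] q6 [-0.26 -1.77]
```

View pics/c5.png

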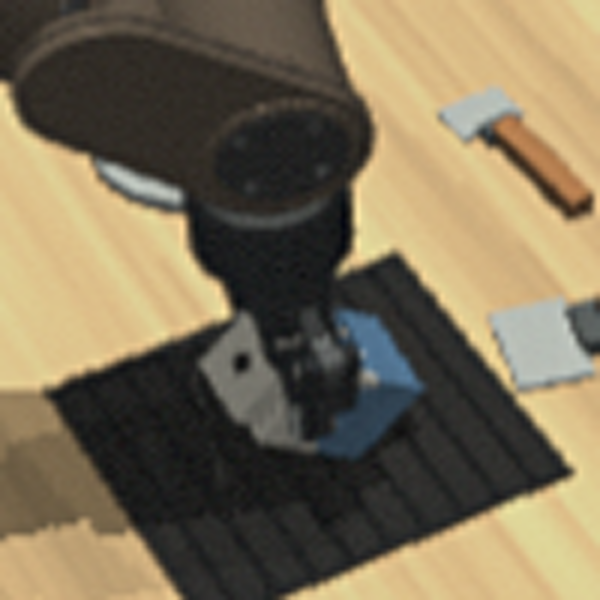

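The pot is tilted only about 37° and its lip slid on the mat, so friction there is not enough. A better idea is to hook the peg inside the mouth. The lower lip's inner face then bears on the peg's near side, and moving forward swings the pot upright directly over the peg.

>>> move_arm:
  plan:
    - {"x": 0.0, "y": 0.0, "z": -0.03, "yaw": 0.0, "fingers": 1.0}
    - {"x": 0.0, "y": 0.0, "z": -0.07, "yaw": 0.0, "fingers": 1.0}
    - {"x": 0.01, "y": 0.0, "z": -0.11, "yaw": 0.0, "fingers": 1.0}
    - {"x": 0.02, "y": 0.02, "z": -0.15, "yaw": 0.0, "fingers": 1.0}
    - {"x": 0.03, "y": 0.06, "z": -0.155, "yaw": 0.0, "fingers": 1.0}

```text
time: 12.3
eef_pos: [0.4796, 0.0289, 0.1993]
tcp_rot: [0.036, 0.999, -0.001, 0.006]
contact_force: [0.9, -0.0, -3.0]
opening: 0.632
finger_force: 24.0
```

```bash
python3 go.py .445 .356 .19 3.0735
```

```text
shift [0.0584 0.3237 0.008 ] yaw -0.0046 | pos [0.4796 0.0289 0.1993] th 3.0689 t 12.3 F [ 0.9 -0.  -3. ] op 0.632 ff 24.0 tilt [ 0.012 -0.003 -1.   ] q6 [-0.15 -1.65]
```

>>> move_arm:
  plan:
    - {"x": 0.01, "y": 0.045, "z": 0.0, "yaw": 0.0, "fingers": 1.0}
    - {"x": 0.02, "y": 0.09, "z": 0.0, "yaw": 0.0, "fingers": 1.0}
    - {"x": 0.03, "y": 0.135, "z": 0.0, "yaw": 0.0, "fingers": 1.0}
    - {"x": 0.04, "y": 0.18, "z": 0.0, "yaw": 0.0, "fingers": 1.0}
    - {"x": 0.048, "y": 0.22, "z": 0.0, "yaw": 0.0, "fingers": 1.0}

```text
time: 12.8
eef_pos: [0.4424, 0.2552, 0.1926]
tcp_rot: [0.034, 0.999, 0.0, 0.0]
contact_force: [0.9, 0.0, -2.4]
opening: 0.626
finger_force: 24.0
```

>>> move_arm:
  plan:
    - {"x": 0.005, "y": 0.04, "z": 0.0, "yaw": 0.0, "fingers": 1.0}
    - {"x": 0.01, "y": 0.075, "z": 0.01, "yaw": 0.0, "fingers": 1.0}
    - {"x": 0.01, "y": 0.095, "z": 0.03, "yaw": 0.0, "fingers": 1.0}
    - {"x": 0.01, "y": 0.103, "z": 0.05, "yaw": 0.0, "fingers": 1.0}
    - {"x": 0.01, "y": 0.103, "z": 0.06, "yaw": 0.0, "fingers": 1.0}

```text
time: 13.3
eef_pos: [0.439, 0.357, 0.1302]
tcp_rot: [0.033, 0.999, -0.001, -0.002]
contact_force: [-0.6, -1.0, -3.2]
opening: 0.629
finger_force: 23.9
```

>>> move_arm:
  plan:
    - {"x": 0.0, "y": 0.0, "z": 0.01, "yaw": 0.0, "fingers": 1.0}
    - {"x": 0.0, "y": 0.0, "z": 0.02, "yaw": 0.0, "fingers": 1.0}
    - {"x": 0.0, "y": 0.0, "z": 0.03, "yaw": 0.0, "fingers": 1.0}
    - {"x": 0.0, "y": 0.0, "z": 0.03, "yaw": 0.0, "fingers": 1.0}
    - {"x": 0.0, "y": 0.0, "z": 0.03, "yaw": 0.0, "fingers": 1.0}

```text
time: 13.8
eef_pos: [0.4408, 0.3563, 0.1029]
tcp_rot: [0.035, 0.999, 0.0, 0.0]
contact_force: [0.2, -0.4, -3.2]
opening: 0.627
finger_force: 23.9
```

```bash
python3 go.py .445 .356 .08 3.0735
python3 - <<'E'
from h import *
a=snap('side','s5.png');b=snap('top','t5.png')
cv2.imwrite('pics/c6.png',np.hstack([cv2.resize(a[120:230,125:225],(400,440),interpolation=cv2.INTER_CUBIC),cv2.resize(b[220:330,70:170],(400,440),interpolation=cv2.INTER_CUBIC)]))
E
```

```text
shift [-0.0043 -0.      0.0229] yaw -0.0013 | pos [0.4408 0.3563 0.1029] th 3.0722 t 13.8 F [ 0.2 -0.4 -3.2] op 0.627 ff 23.9 tilt [ 0.  0. -1.] q6 [ 0.5 -1. ]
```

View pics/c6.png

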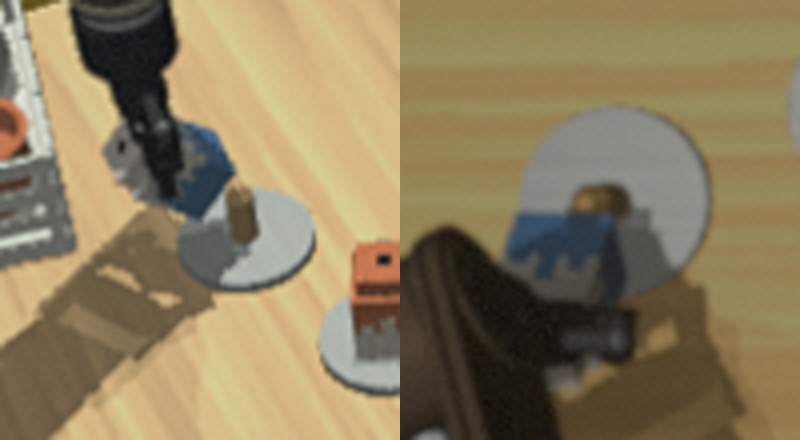

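The pictures show the tilted mouth just short of the peg. In the top crop the upper lip is at about (560,215) and the peg at (600,200), laterally within the mouth. I lower by 22 mm, then push forward.

>>> move_arm:
  plan:
    - {"x": 0.0, "y": 0.001, "z": 0.01, "yaw": 0.0, "fingers": 1.0}
    - {"x": 0.0, "y": 0.001, "z": 0.02, "yaw": 0.0, "fingers": 1.0}
    - {"x": -0.004, "y": 0.001, "z": 0.024, "yaw": 0.0, "fingers": 1.0}
    - {"x": -0.01, "y": 0.001, "z": 0.024, "yaw": 0.0, "fingers": 1.0}
    - {"x": -0.014, "y": 0.001, "z": 0.024, "yaw": 0.0, "fingers": 1.0}

```text
time: 14.4
eef_pos: [0.4553, 0.3566, 0.0786]
tcp_rot: [0.034, 0.999, -0.0, 0.0]
contact_force: [-0.0, -0.3, -2.3]
opening: 0.629
finger_force: 24.0
```

>>> move_arm:
  plan:
    - {"x": -0.004, "y": 0.0, "z": 0.0, "yaw": 0.0, "fingers": 1.0}
    - {"x": -0.008, "y": 0.0, "z": 0.0, "yaw": 0.0, "fingers": 1.0}
    - {"x": -0.012, "y": 0.0, "z": 0.0, "yaw": 0.0, "fingers": 1.0}
    - {"x": -0.014, "y": 0.0, "z": 0.0, "yaw": 0.0, "fingers": 1.0}
    - {"x": -0.014, "y": 0.0, "z": 0.0, "yaw": 0.0, "fingers": 1.0}

```text
time: 14.9
eef_pos: [0.467, 0.3557, 0.0784]
tcp_rot: [0.035, 0.999, -0.0, -0.002]
contact_force: [-4.2, 1.4, -1.8]
opening: 0.629
finger_force: 24.1
```

```bash
python3 go.py .515 .3508 .08 3.0735
```

```text
shift [-0.0483 -0.0016 -0.0019] yaw -0.0012 | pos [0.467  0.3557 0.0784] th 3.0723 t 14.9 F [-4.2  1.4 -1.8] op 0.629 ff 24.1 tilt [-0.005 -0.001 -1.   ] q6 [ 0.48 -1.03]
```

Contact is 4 N against the push, as planned. I keep going forward.

>>> move_arm:
  plan:
    - {"x": -0.005, "y": 0.0, "z": 0.0, "yaw": 0.0, "fingers": 1.0}
    - {"x": -0.01, "y": 0.0, "z": 0.0, "yaw": 0.0, "fingers": 1.0}
    - {"x": -0.015, "y": 0.0, "z": -0.001, "yaw": 0.0, "fingers": 1.0}
    - {"x": -0.02, "y": 0.0, "z": -0.002, "yaw": 0.0, "fingers": 1.0}
    - {"x": -0.024, "y": 0.0, "z": -0.002, "yaw": 0.0, "fingers": 1.0}

```text
time: 15.4
eef_pos: [0.4918, 0.354, 0.0803]
tcp_rot: [0.034, 0.999, -0.0, -0.001]
contact_force: [-4.7, 0.9, -2.4]
opening: 0.63
finger_force: 23.7
```

>>> move_arm:
  plan:
    - {"x": -0.005, "y": 0.0, "z": 0.0, "yaw": 0.0, "fingers": 1.0}
    - {"x": -0.01, "y": 0.0, "z": 0.0, "yaw": 0.0, "fingers": 1.0}
    - {"x": -0.015, "y": 0.0, "z": 0.0, "yaw": 0.0, "fingers": 1.0}
    - {"x": -0.02, "y": 0.0, "z": 0.0, "yaw": 0.0, "fingers": 1.0}
    - {"x": -0.022, "y": 0.0, "z": 0.0, "yaw": 0.0, "fingers": 1.0}

```text
time: 15.9
eef_pos: [0.5137, 0.352, 0.0793]
tcp_rot: [0.035, 0.999, -0.001, -0.002]
contact_force: [-6.3, 1.2, -6.8]
opening: 0.63
finger_force: 22.4
```

```bash
python3 go.py .515 .3508 .08 3.0735
python3 - <<'E'
from h import *
a=snap('side','s6.png');b=snap('top','t6.png')
cv2.imwrite('pics/c7.png',np.hstack([cv2.resize(a[120:230,125:225],(400,440),interpolation=cv2.INTER_CUBIC),cv2.resize(b[220:330,70:170],(400,440),interpolation=cv2.INTER_CUBIC)]))
E
```

```text
shift [-0.0014 -0.0011 -0.0007] yaw -0.0011 | pos [0.5137 0.352  0.0793] th 3.0724 t 15.9 F [-6.3  1.2 -6.8] op 0.63 ff 22.4 tilt [-0.003 -0.001 -1.   ] q6 [ 0.44 -1.06]
```

View pics/c7.png

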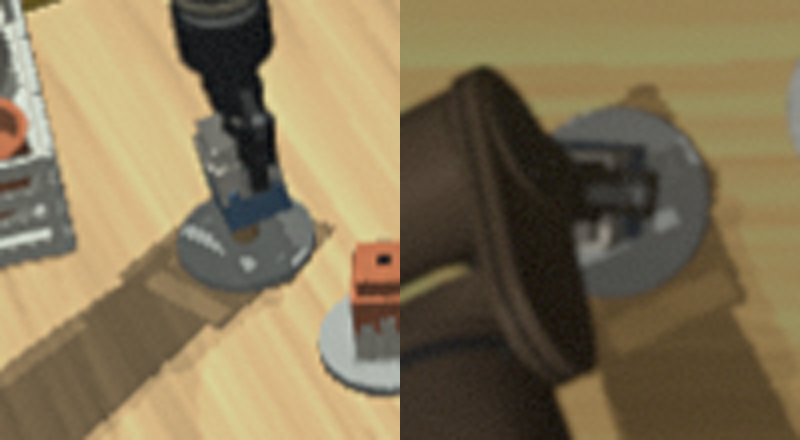

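The crops show the pot nearly upright over the peg, about 10° short, with its blue mouth down around the peg at (245,225). That uses up my ten pictures, so I go by the numbers from here. I push slightly more, centre it, and lower.

>>> move_arm:
  plan:
    - {"x": -0.004, "y": 0.0, "z": 0.0, "yaw": 0.0, "fingers": 1.0}
    - {"x": -0.008, "y": 0.0, "z": 0.0, "yaw": 0.0, "fingers": 1.0}
    - {"x": -0.01, "y": 0.0, "z": 0.0, "yaw": 0.0, "fingers": 1.0}
    - {"x": -0.01, "y": 0.0, "z": 0.0, "yaw": 0.0, "fingers": 1.0}
    - {"x": -0.006, "y": 0.0, "z": 0.002, "yaw": 0.0, "fingers": 1.0}

```text
time: 16.5
eef_pos: [0.5218, 0.3518, 0.0786]
tcp_rot: [0.034, 0.999, -0.0, 0.002]
contact_force: [-0.3, 0.7, -2.7]
opening: 0.631
finger_force: 23.0
```

>>> move_arm:
  plan:
    - {"x": 0.006, "y": 0.0, "z": 0.003, "yaw": 0.0, "fingers": 1.0}
    - {"x": 0.012, "y": 0.0, "z": 0.006, "yaw": 0.0, "fingers": 1.0}
    - {"x": 0.013, "y": 0.0, "z": 0.01, "yaw": 0.0, "fingers": 1.0}
    - {"x": 0.013, "y": 0.0, "z": 0.014, "yaw": 0.0, "fingers": 1.0}
    - {"x": 0.013, "y": 0.0, "z": 0.016, "yaw": 0.0, "fingers": 1.0}

```text
time: 17.0
eef_pos: [0.5076, 0.3529, 0.0624]
tcp_rot: [0.034, 0.999, -0.0, 0.0]
contact_force: [-0.5, 0.2, -3.2]
opening: 0.626
finger_force: 23.0
```

```bash
python3 go.py .506 .3515 .05 3.0735
```

```text
shift [ 0.0015 -0.0015  0.0124] yaw -0.0007 | pos [0.5076 0.3529 0.0624] th 3.0728 t 17.0 F [-0.5  0.2 -3.2] op 0.626 ff 23.0 tilt [ 0. -0. -1.] q6 [ 0.44 -1.06]
```

Hanging free around the peg. I lower gently.

>>> move_arm:
  plan:
    - {"x": 0.001, "y": -0.001, "z": 0.003, "yaw": 0.0, "fingers": 1.0}
    - {"x": 0.001, "y": -0.001, "z": 0.006, "yaw": 0.0, "fingers": 1.0}
    - {"x": 0.001, "y": -0.001, "z": 0.009, "yaw": 0.0, "fingers": 1.0}
    - {"x": 0.001, "y": -0.001, "z": 0.011, "yaw": 0.0, "fingers": 1.0}
    - {"x": 0.001, "y": -0.001, "z": 0.012, "yaw": 0.0, "fingers": 1.0}

```text
time: 17.5
eef_pos: [0.5063, 0.352, 0.0504]
tcp_rot: [0.034, 0.999, -0.0, -0.0]
contact_force: [-0.3, -0.6, -2.7]
opening: 0.627
finger_force: 23.0
```

>>> move_arm:
  plan:
    - {"x": 0.0, "y": 0.0, "z": 0.001, "yaw": 0.0, "fingers": 1.0}
    - {"x": 0.0, "y": 0.0, "z": 0.002, "yaw": 0.0, "fingers": 1.0}
    - {"x": 0.0, "y": 0.0, "z": 0.002, "yaw": 0.0, "fingers": 1.0}

```text
time: 17.8
eef_pos: [0.5063, 0.3521, 0.0487]
tcp_rot: [0.034, 0.999, -0.0, -0.0]
contact_force: [-0.7, -0.4, -3.2]
opening: 0.629
finger_force: 23.0
```

>>> move_arm:
  plan:
    - {"x": 0.0, "y": 0.0, "z": 0.001, "yaw": 0.0, "fingers": 1.0}
    - {"x": 0.0, "y": 0.0, "z": 0.002, "yaw": 0.0, "fingers": 1.0}
    - {"x": 0.0, "y": 0.0, "z": 0.003, "yaw": 0.0, "fingers": 1.0}
    - {"x": 0.0, "y": 0.0, "z": 0.003, "yaw": 0.0, "fingers": 1.0}

```text
time: 18.2
eef_pos: [0.5062, 0.352, 0.0455]
tcp_rot: [0.034, 0.999, -0.0, -0.0]
contact_force: [-1.2, 0.4, -3.1]
opening: 0.632
finger_force: 23.0
```

```bash
python3 go.py .506 .3515 .045 3.0735
```

```text
shift [ 0.0002 -0.0005  0.0005] yaw -0.0007 | pos [0.5062 0.352  0.0455] th 3.0728 t 18.2 F [-1.2  0.4 -3.1] op 0.632 ff 23.0 tilt [-0. -0. -1.] q6 [ 0.44 -1.06]
```

>>> move_arm:
  plan:
    - {"x": 0.0, "y": 0.0, "z": 0.001, "yaw": 0.0, "fingers": 1.0}
    - {"x": 0.0, "y": 0.0, "z": 0.002, "yaw": 0.0, "fingers": 1.0}
    - {"x": 0.0, "y": 0.0, "z": 0.003, "yaw": 0.0, "fingers": 1.0}
    - {"x": 0.0, "y": 0.0, "z": 0.003, "yaw": 0.0, "fingers": 1.0}

```text
time: 18.6
eef_pos: [0.5065, 0.3521, 0.0437]
tcp_rot: [0.034, 0.999, -0.0, -0.0]
contact_force: [-2.8, -0.6, 3.7]
opening: 0.633
finger_force: 23.7
```

>>> move_arm:
  plan:
    - {"x": 0.0, "y": 0.0, "z": 0.001, "yaw": 0.0, "fingers": 1.0}
    - {"x": 0.0, "y": 0.0, "z": 0.0015, "yaw": 0.0, "fingers": 1.0}
    - {"x": 0.0, "y": 0.0, "z": 0.002, "yaw": 0.0, "fingers": 1.0}
    - {"x": 0.0, "y": 0.0, "z": 0.002, "yaw": 0.0, "fingers": 1.0}

```text
time: 19.0
eef_pos: [0.5066, 0.3522, 0.0437]
tcp_rot: [0.034, 0.999, -0.0, -0.0]
contact_force: [-7.3, -4.8, 13.3]
opening: 0.631
finger_force: 24.9
```

>>> move_arm:
  plan:
    - {"x": 0.002, "y": 0.0, "z": 0.001, "yaw": 0.0, "fingers": 1.0}
    - {"x": 0.002, "y": 0.0, "z": 0.001, "yaw": 0.0, "fingers": 1.0}
    - {"x": 0.002, "y": 0.0, "z": 0.001, "yaw": 0.0, "fingers": 1.0}

```text
time: 19.3
eef_pos: [0.5063, 0.3522, 0.0436]
tcp_rot: [0.034, 0.999, -0.0, 0.002]
contact_force: [-4.6, -4.8, 14.0]
opening: 0.632
finger_force: 24.9
```

```bash
python3 go.py .506 .3515 .045 3.0735; python3 -c "
from h import *
s=ctrl.get_state();print(s['wrist_torque'],s['contact_force'])"
```

```text
shift [ 0.0002 -0.0007 -0.0014] yaw -0.0001 | pos [0.5063 0.3522 0.0436] th 3.0734 t 19.3 F [-4.6 -4.8 14. ] op 0.632 ff 24.9 tilt [ 0.003 -0.001 -1.   ] q6 [ 0.44 -1.06]
[-1.02030145  0.63491209 -0.07775999] [-4.59101785 -4.81623142 13.95911238]
```

It is seated and rigid. I relieve the pressure, then open slowly.

>>> move_arm:
  plan:
    - {"x": 0.001, "y": 0.001, "z": -0.002, "yaw": 0.0, "fingers": 1.0}
    - {"x": 0.002, "y": 0.001, "z": -0.003, "yaw": 0.0, "fingers": 1.0}
    - {"x": 0.002, "y": 0.001, "z": -0.003, "yaw": 0.0, "fingers": 1.0}

```text
time: 19.6
eef_pos: [0.5039, 0.3538, 0.0436]
tcp_rot: [0.034, 0.999, 0.001, 0.002]
contact_force: [2.4, -0.8, 2.2]
opening: 0.637
finger_force: 23.6
```

```bash
python3 go.py .506 .3515 .045 3.0735
```

```text
shift [-0.0023 -0.0022 -0.0014] yaw -0.0005 | pos [0.5039 0.3538 0.0436] th 3.073 t 19.6 F [ 2.4 -0.8  2.2] op 0.637 ff 23.6 tilt [ 0.004  0.001 -1.   ] q6 [ 0.45 -1.05]
```

>>> move_arm:
  plan:
    - {"x": -0.001, "y": -0.001, "z": -0.001, "yaw": 0.0, "fingers": 0.3}
    - {"x": -0.001, "y": -0.001, "z": -0.001, "yaw": 0.0, "fingers": 0.25}
    - {"x": -0.001, "y": -0.001, "z": -0.001, "yaw": 0.0, "fingers": 0.1}
    - {"x": -0.001, "y": -0.001, "z": -0.001, "yaw": 0.0, "fingers": 0.0}
    - {"x": -0.001, "y": -0.001, "z": -0.001, "yaw": 0.0, "fingers": 0.0}

```text
time: 20.1
eef_pos: [0.5031, 0.3523, 0.0435]
tcp_rot: [0.034, 0.999, -0.0, -0.0]
contact_force: [-1.0, 0.7, 0.1]
opening: 1.003
finger_force: 0.0
```

>>> move_arm:
  plan:
    - {"x": 0.0, "y": 0.0, "z": -0.02, "yaw": 0.0, "fingers": 0.0}
    - {"x": 0.0, "y": 0.0, "z": -0.05, "yaw": 0.0, "fingers": 0.0}
    - {"x": 0.0, "y": 0.0, "z": -0.09, "yaw": 0.0, "fingers": 0.0}
    - {"x": 0.0, "y": 0.0, "z": -0.13, "yaw": 0.0, "fingers": 0.0}
    - {"x": 0.0, "y": -0.03, "z": -0.16, "yaw": 0.0, "fingers": 0.0}

```text
time: 20.6
eef_pos: [0.502, 0.3244, 0.2071]
tcp_rot: [0.033, 0.999, 0.001, 0.002]
contact_force: [0.5, 0.1, -0.1]
opening: 1.001
finger_force: 0.0
```

```bash
python3 go.py .6977 -.0515 .2 2.924
```

```text
shift [-0.2199 -0.3622  0.0069] yaw 0.1518 | pos [0.502  0.3244 0.2071] th 3.0758 t 20.6 F [ 0.5  0.1 -0.1] op 1.001 ff 0.0 tilt [ 0.004  0.003 -1.   ] q6 [ 0.4 -1.1]
```

>>> move_arm:
  plan:
    - {"x": -0.212, "y": -0.36, "z": 0.0, "yaw": 0.152, "fingers": 0.0}
    - {"x": -0.212, "y": -0.36, "z": 0.0, "yaw": 0.152, "fingers": 0.0}
    - {"x": -0.212, "y": -0.36, "z": 0.0, "yaw": 0.152, "fingers": 0.0}
    - {"x": -0.212, "y": -0.36, "z": 0.0, "yaw": 0.152, "fingers": 0.0}
    - {"x": -0.212, "y": -0.36, "z": 0.0, "yaw": 0.152, "fingers": 0.0}

```text
time: 21.1
eef_pos: [0.6135, 0.097, 0.2039]
tcp_rot: [0.11, 0.994, 0.0, 0.0]
contact_force: [1.7, 0.5, -0.3]
opening: 1.002
finger_force: 0.0
```

```bash
python3 go.py .6899 -.0498 .08 2.924
python3 - <<'E'
from fit import *
a=snap('top','t7.png');b=snap('side','s7.png')
# pot: orange-free; predicted upright-pot outlines vs image: compare bright-white/blue pixels near stand
def box(c,th,hw,z): 
    u=np.array([np.cos(th),np.sin(th)]);v=np.array([-u[1],u[0]])
    return [[*(c+i*hw*u+j*hw*v),z] for i,j in((1,1),(1,-1),(-1,-1),(-1,1))]
c=np.array([.504,.352])
for n,im in(('top',a),('side',b)):
    print(n,'foot top pred',proj(n,box(c,-.068,.022,.096)).round(1).tolist(),'rim',proj(n,box(c,-.068,.027,.012)).round(1).tolist())
    P=proj(n,[[.504,.352,.06]])[0].astype(int)
    w=im[P[1]-24:P[1]+25:2,P[0]-24:P[0]+25:2].astype(int)
    for r in w: print(''.join('B' if p[0]-p[2]>25 else 'W' if p.min()>105 and p.max()-p.min()<35 else 'd' if p.max()<70 else '.' if p[2]-p[0]>35 else 'g' for p in r))
E
```

```text
shift [-0.1066 -0.1265  0.1238] yaw -0.0032 | pos [0.6135 0.097  0.2039] th 2.9208 t 21.1 F [ 1.7  0.5 -0.3] op 1.002 ff 0.0 tilt [ 0.  0. -1.] q6 [-0.01 -1.36]
top foot top pred [[103.2, 260.6], [122.5, 261.5], [121.0, 281.0], [101.7, 280.1]] rim [[112.8, 258.2], [134.8, 259.2], [133.3, 281.6], [111.1, 280.6]]
...............gW........
............WWWWWWWWW....
..........WWWWWWWWWWWWW..
........gWWWWWWWWWWWWWWW.
.......WWWWWWWWWWWWWWWWWW
......WWWWWWWWWWWWWWWWWWW
......WWWWWWWWWWWWWWWWWWW
.....WWWWWWWWWWWWWWWWWWWW
.....WWWWWWWWWWWWWWWWWWWW
.....WWWWWWWWWWWWWggdgWWW
....WWWWWWWWWWWWWWgddgWWW
....WWWWWWWWWWWWWWgddgWWW
....WWWWWWWWWWWgWWgddgWWW
....WWWWWWWWWWWgWWgddgWWW
....WWWWWgdWWWWgWWdddWWWW
....WWWWWgdWWWWgWWdddWWWW
.....WWWWWWWWWWgWWgddWWWW
.....WWWWWWWWWWgWWdddWWWW
.....WWWWWWWWWWgWgdddWWWW
.....WWWWWWWWWWgWggddWWWW
......WWWWWWWWWWWgggWWWWW
........WWWWWWWWWWWWWWWW.
.........WWWWWWWWWWWWWg..
...........WWWWWWWWWW....
...............WW........
side foot top pred [[188.0, 154.0], [192.6, 162.2], [179.6, 166.3], [175.2, 158.0]] rim [[192.1, 171.3], [197.6, 181.4], [182.2, 186.4], [176.9, 176.2]]
.........................
.........................
.........................
.........................
.........................
.........................
..........WW.............
.......WWWWWW............
......WWWggWWW...........
......WWWWWWWW...........
.....WWWWWWWWgW..........
......WWWWggggW..........
......WWggggWWWWWW.......
......gWWWWWWgggWWWW.....
......gWWWggggggWWWWW....
......ggggggggggWWWWW....
.....WWgggggBgBBWWWWW....
.....WWgggBgBBBBgWWWWW...
....WWWWggBBBBBBgWWWWg...
....WWWWBBBBBBBgWWWWWg...
.....WWWWBBBgWWWWWWWg....
.....WWWWgWWWWWWWWWg.....
......gWWWWWWWWWWWg......
.......ggWWWWWWWgg.......
.........gggggg..........
```

The pixel map shows the pot upright on the stand: foot and drain hole on top where predicted, blue band at the plate. Now the scraper.

>>> move_arm:
  plan:
    - {"x": -0.107, "y": -0.127, "z": 0.05, "yaw": -0.003, "fingers": 0.3}
    - {"x": -0.107, "y": -0.127, "z": 0.1, "yaw": -0.003, "fingers": 0.3}
    - {"x": -0.107, "y": -0.127, "z": 0.1, "yaw": -0.003, "fingers": 0.3}
    - {"x": -0.107, "y": -0.127, "z": 0.1, "yaw": -0.003, "fingers": 0.3}
    - {"x": -0.107, "y": -0.127, "z": 0.124, "yaw": -0.003, "fingers": 0.3}

```text
time: 21.7
eef_pos: [0.6909, -0.0522, 0.0783]
tcp_rot: [0.111, 0.994, -0.0, 0.0]
contact_force: [0.1, 0.2, -0.4]
opening: 0.702
finger_force: 0.0
```

>>> move_arm:
  plan:
    - {"x": 0.0, "y": 0.0, "z": 0.0, "yaw": 0.0, "fingers": 0.3}
    - {"x": 0.0, "y": 0.0, "z": 0.0, "yaw": 0.0, "fingers": 0.3}
    - {"x": 0.0, "y": 0.0, "z": 0.0, "yaw": 0.0, "fingers": 0.3}
    - {"x": 0.0, "y": 0.0, "z": 0.0, "yaw": 0.0, "fingers": 0.3}

```text
time: 22.1
eef_pos: [0.6907, -0.0478, 0.0822]
tcp_rot: [0.108, 0.994, -0.0, 0.002]
contact_force: [-0.6, 0.7, 0.1]
opening: 0.697
finger_force: 0.0
```

```bash
python3 go.py .6899 -.0498 .007 2.924
```

```text
shift [ 0.0007 -0.0022  0.0752] yaw 0.0011 | pos [ 0.6907 -0.0478  0.0822] th 2.9251 t 22.1 F [-0.6  0.7  0.1] op 0.697 ff 0.0 tilt [ 0.004 -0.001 -1.   ] q6 [-0.22 -1.57]
```

>>> move_arm:
  plan:
    - {"x": 0.0, "y": -0.001, "z": 0.03, "yaw": 0.0, "fingers": 0.3}
    - {"x": 0.0, "y": -0.001, "z": 0.055, "yaw": 0.0, "fingers": 0.3}
    - {"x": 0.0, "y": -0.001, "z": 0.068, "yaw": 0.0, "fingers": 0.3}
    - {"x": 0.0, "y": -0.001, "z": 0.073, "yaw": 0.0, "fingers": 0.3}
    - {"x": 0.0, "y": -0.001, "z": 0.073, "yaw": 0.0, "fingers": 0.3}

```text
time: 22.6
eef_pos: [0.6896, -0.0494, 0.007]
tcp_rot: [0.108, 0.994, -0.0, 0.0]
contact_force: [0.4, -0.0, -0.3]
opening: 0.699
finger_force: 0.0
```

>>> move_arm:
  plan:
    - {"x": 0.0, "y": 0.0, "z": 0.0, "yaw": 0.0, "fingers": 0.3}
    - {"x": 0.0, "y": 0.0, "z": 0.0, "yaw": 0.0, "fingers": 0.3}
    - {"x": 0.0, "y": 0.0, "z": 0.0, "yaw": 0.0, "fingers": 0.3}
    - {"x": 0.0, "y": 0.0, "z": 0.0, "yaw": 0.0, "fingers": 0.3}

```text
time: 23.0
eef_pos: [0.6899, -0.0497, 0.0075]
tcp_rot: [0.109, 0.994, -0.0, 0.001]
contact_force: [-0.9, -0.5, -0.5]
opening: 0.695
finger_force: 0.0
```

```bash
python3 go.py .6899 -.0498 .007 2.924
```

```text
shift [-0.     -0.0001  0.0005] yaw -0.0003 | pos [ 0.6899 -0.0497  0.0075] th 2.9237 t 23.0 F [-0.9 -0.5 -0.5] op 0.695 ff 0.0 tilt [ 0.001 -0.    -1.   ] q6 [-0.22 -1.57]
```

Spot on. I close, then lift.

>>> move_arm:
  plan:
    - {"x": 0.0, "y": 0.0, "z": 0.0, "yaw": 0.0, "fingers": 0.6}
    - {"x": 0.0, "y": 0.0, "z": 0.0, "yaw": 0.0, "fingers": 1.0}
    - {"x": 0.0, "y": 0.0, "z": 0.0, "yaw": 0.0, "fingers": 1.0}
    - {"x": 0.0, "y": 0.0, "z": 0.0, "yaw": 0.0, "fingers": 1.0}
    - {"x": 0.0, "y": 0.0, "z": 0.0, "yaw": 0.0, "fingers": 1.0}
  force: 60

```text
time: 23.5
eef_pos: [0.6897, -0.0497, 0.007]
tcp_rot: [0.109, 0.994, -0.0, 0.0]
contact_force: [-0.2, -1.0, 1.1]
opening: 0.243
finger_force: 61.2
```

>>> move_arm:
  plan:
    - {"x": 0.0, "y": 0.0, "z": 0.0, "yaw": 0.0, "fingers": 1.0}
    - {"x": 0.0, "y": 0.0, "z": 0.0, "yaw": 0.0, "fingers": 1.0}
    - {"x": 0.0, "y": 0.0, "z": -0.03, "yaw": 0.0, "fingers": 1.0}
    - {"x": 0.0, "y": 0.0, "z": -0.07, "yaw": 0.0, "fingers": 1.0}
    - {"x": 0.0, "y": 0.0, "z": -0.11, "yaw": 0.0, "fingers": 1.0}

```text
time: 24.0
eef_pos: [0.6879, -0.0493, 0.1158]
tcp_rot: [0.109, 0.994, 0.0, -0.002]
contact_force: [1.0, -0.1, -0.9]
opening: 0.242
finger_force: 60.9
```

```bash
python3 go.py .5285 -.2826 .115 0
```

```text
shift [ 0.1052 -0.2622  0.0012] yaw 2.9238 | pos [ 0.6879 -0.0493  0.1158] th 2.9238 t 24.0 F [ 1.  -0.1 -0.9] op 0.242 ff 60.9 tilt [-0.004  0.001 -1.   ] q6 [-0.22 -1.57]
```

>>> move_arm:
  plan:
    - {"x": 0.105, "y": -0.262, "z": -0.02, "yaw": 2.924, "fingers": 1.0}
    - {"x": 0.105, "y": -0.262, "z": -0.02, "yaw": 2.924, "fingers": 1.0}
    - {"x": 0.105, "y": -0.262, "z": -0.02, "yaw": 2.924, "fingers": 1.0}
    - {"x": 0.105, "y": -0.262, "z": -0.02, "yaw": 2.924, "fingers": 1.0}
    - {"x": 0.105, "y": -0.262, "z": -0.02, "yaw": 2.924, "fingers": 1.0}

```text
time: 24.5
eef_pos: [0.5469, -0.2564, 0.1336]
tcp_rot: [0.468, 0.884, 0.0, -0.001]
contact_force: [0.6, -1.1, -1.1]
opening: 0.242
finger_force: 60.8
```

```bash
python3 go.py .5285 -.2826 .115 0
```

```text
shift [-0.0114 -0.0299  0.0186] yaw 2.168 | pos [ 0.5469 -0.2564  0.1336] th 2.168 t 24.5 F [ 0.6 -1.1 -1.1] op 0.242 ff 60.8 tilt [-0.002  0.001 -1.   ] q6 [-0.61 -1.2 ]
```

>>> move_arm:
  plan:
    - {"x": -0.011, "y": -0.03, "z": 0.0, "yaw": 2.168, "fingers": 1.0}
    - {"x": -0.011, "y": -0.03, "z": 0.0, "yaw": 2.168, "fingers": 1.0}
    - {"x": -0.011, "y": -0.03, "z": 0.0, "yaw": 2.168, "fingers": 1.0}
    - {"x": -0.011, "y": -0.03, "z": 0.0, "yaw": 2.168, "fingers": 1.0}
    - {"x": -0.011, "y": -0.03, "z": 0.0, "yaw": 2.168, "fingers": 1.0}

```text
time: 25.0
eef_pos: [0.5295, -0.2813, 0.1333]
tcp_rot: [0.759, 0.651, -0.0, -0.001]
contact_force: [0.3, -0.2, -1.8]
opening: 0.237
finger_force: 60.8
```

>>> move_arm:
  plan:
    - {"x": 0.0, "y": 0.0, "z": 0.0, "yaw": 1.42, "fingers": 1.0}
    - {"x": 0.0, "y": 0.0, "z": 0.0, "yaw": 1.42, "fingers": 1.0}
    - {"x": 0.0, "y": 0.0, "z": 0.0, "yaw": 1.42, "fingers": 1.0}
    - {"x": 0.0, "y": 0.0, "z": 0.0, "yaw": 1.42, "fingers": 1.0}
    - {"x": 0.0, "y": 0.0, "z": 0.0, "yaw": 1.42, "fingers": 1.0}

```text
time: 25.5
eef_pos: [0.5297, -0.2811, 0.1333]
tcp_rot: [0.945, 0.328, -0.001, -0.001]
contact_force: [0.0, 0.1, -1.5]
opening: 0.241
finger_force: 60.8
```

```bash
python3 go.py .5285 -.2826 .115 0
```

```text
shift [-0.0018  0.0005  0.0183] yaw 0.6676 | pos [ 0.5297 -0.2811  0.1333] th 0.6676 t 25.5 F [ 0.   0.1 -1.5] op 0.241 ff 60.8 tilt [-0.002  0.001 -1.   ] q6 [-0.66  0.25]
```

>>> move_arm:
  plan:
    - {"x": -0.001, "y": 0.0, "z": 0.03, "yaw": 0.6676, "fingers": 1.0}
    - {"x": -0.001, "y": 0.0, "z": 0.06, "yaw": 0.6676, "fingers": 1.0}
    - {"x": -0.001, "y": 0.0, "z": 0.07, "yaw": 0.6676, "fingers": 1.0}
    - {"x": -0.001, "y": 0.0, "z": 0.07, "yaw": 0.6676, "fingers": 1.0}
    - {"x": -0.001, "y": 0.0, "z": 0.07, "yaw": 0.6676, "fingers": 1.0}

```text
time: 26.0
eef_pos: [0.5284, -0.2814, 0.0624]
tcp_rot: [1.0, 0.001, -0.002, -0.001]
contact_force: [0.3, 0.4, -0.7]
opening: 0.241
finger_force: 60.8
```

>>> move_arm:
  plan:
    - {"x": 0.0, "y": 0.0, "z": 0.0, "yaw": 0.0, "fingers": 1.0}
    - {"x": 0.0, "y": 0.0, "z": 0.0, "yaw": 0.0, "fingers": 1.0}
    - {"x": 0.0, "y": 0.0, "z": 0.0, "yaw": 0.0, "fingers": 1.0}

```text
time: 26.3
eef_pos: [0.5294, -0.2822, 0.0643]
tcp_rot: [1.0, 0.004, -0.0, -0.0]
contact_force: [-0.6, -0.7, -1.4]
opening: 0.244
finger_force: 60.8
```

```bash
python3 go.py .5285 -.2826 .04 0
python3 - <<'E'
from fit import *
a=snap('top','t8.png');b=snap('side','s8.png')
s=ctrl.get_state();p=s['eef_pos']
# predicted blade tip / handle end in both views if grasp is at +8 mm
L=np.array([[80,28,4],[80,-28,4],[40,28,4],[-80,11,26],[-80,-11,26]])*1e-3+[p[0]-.008,p[1],p[2]-.007]
for n,im in(('top',a),('side',b)):
    q=proj(n,L);print(n,q.round(1).tolist())
    for lo,nm in((0,'blade'),(3,'hend')):
        c=q[lo:lo+2].mean(0).round().astype(int);print(nm,c)
        w=im[c[1]-12:c[1]+13,c[0]-18:c[0]+19].astype(int)
        for r in w: print(''.join('W' if k.min()>105 and k.max()-k.min()<40 else 'd' if k.max()<75 else 'h' if k[2]-k[0]>35 and k[0]<55 else '.' for k in r))
E
```

```text
shift [-0.0009  0.0004  0.0243] yaw 0.0073 | pos [ 0.5294 -0.2822  0.0643] th 0.0073 t 26.3 F [-0.6 -0.7 -1.4] op 0.244 ff 60.8 tilt [-0.  0. -1.] q6 [-0.66  0.9 ]
top [[374.7, 222.8], [398.4, 222.3], [375.4, 239.8], [386.7, 291.9], [396.2, 291.6]]
blade [387 223]
.....................................
.....................................
.....................................
.....................................
.....................................
.....................................
.....................................
.....................................
...................................hh
..................................hdd
.................................hddd
...............................hhdddd
............WWWWWWWWWWWWWWWWW...ddddd
.......WWWWWWWWWWWWWWWWWWWWWW.ddddddd
..hh...WWWWWWWWWWWWWWWWWWWWW.ddddddd.
.hhddd.WWWWWWWWWWWWWWWWWWWWW.ddddddd.
hhddddd.WWWWWWWWWWWWWWWWWWW.ddddddd..
hhddddd.WWWWWWWWWWWWWWWWWW.dddddddd.d
hhddddd..WWWWWWWWWWWWWWWW.dddddddd..d
hhddddd..WWWWWWWWWWWWWWW.ddddddddd.dd
hhddddd...WWWWWWWWWWWWW.dddddddddd.dd
hhddddd.....WWWWWWWWWW..dddddddd.dddd
[... 2396 characters left out ...]
..hhhhhhhhhhhhhh
.....................hhhhhhhhhhhhhhhh
...................hhhhhhhhhhhhhhhhhd
......................hhhhhhhhhhhhhdd
............................hhhhhdddd
...............hh...........hhddddddh
...............hh..........hhdddddhh.
................dh.......hhdddddhh...
................dh.....hhddddhhh...dd
................ddh..hhhdddhh...ddddd
................hddhhdddddh....dddddd
.................hddddddh....dddddddd
..................ddddhh...dddddddddd
...................hh....dddddddddddd
.......................dddddddddddddd
......................ddddddddddddddd
....................ddddddddddddddd..
.................ddddddddddddddddd...
................ddddddddddddddd......
```

The measured blade tip is about 1.7 mm nearer the handle side than assumed, in both views, so the target TCP is (0.530, -0.2826, 0.013). I lower in steps.

>>> move_arm:
  plan:
    - {"x": 0.001, "y": 0.0, "z": 0.01, "yaw": 0.005, "fingers": 1.0}
    - {"x": 0.001, "y": 0.0, "z": 0.02, "yaw": 0.005, "fingers": 1.0}
    - {"x": 0.001, "y": 0.0, "z": 0.028, "yaw": 0.005, "fingers": 1.0}
    - {"x": 0.001, "y": 0.0, "z": 0.033, "yaw": 0.005, "fingers": 1.0}
    - {"x": 0.001, "y": 0.0, "z": 0.033, "yaw": 0.005, "fingers": 1.0}

```text
time: 26.9
eef_pos: [0.5298, -0.2816, 0.0298]
tcp_rot: [1.0, 0.001, -0.001, -0.001]
contact_force: [0.0, -0.8, -1.6]
opening: 0.242
finger_force: 60.8
```

>>> move_arm:
  plan:
    - {"x": 0.0, "y": 0.0, "z": 0.0, "yaw": 0.0, "fingers": 1.0}
    - {"x": 0.0, "y": 0.0, "z": 0.0, "yaw": 0.0, "fingers": 1.0}
    - {"x": 0.0, "y": 0.0, "z": 0.0, "yaw": 0.0, "fingers": 1.0}

```text
time: 27.2
eef_pos: [0.531, -0.2825, 0.032]
tcp_rot: [1.0, 0.001, 0.0, 0.0]
contact_force: [0.7, 0.1, -1.7]
opening: 0.243
finger_force: 60.8
```

```bash
python3 go.py .530 -.2826 .013 0
```

```text
shift [-0.001   0.0001  0.019 ] yaw 0.0012 | pos [ 0.531  -0.2825  0.032 ] th 0.0012 t 27.2 F [ 0.7  0.1 -1.7] op 0.243 ff 60.8 tilt [ 0.001 -0.001 -1.   ] q6 [-0.66  0.91]
```

>>> move_arm:
  plan:
    - {"x": -0.001, "y": 0.0, "z": 0.004, "yaw": 0.001, "fingers": 1.0}
    - {"x": -0.001, "y": 0.0, "z": 0.008, "yaw": 0.001, "fingers": 1.0}
    - {"x": -0.001, "y": 0.0, "z": 0.012, "yaw": 0.001, "fingers": 1.0}
    - {"x": -0.001, "y": 0.0, "z": 0.015, "yaw": 0.001, "fingers": 1.0}
    - {"x": -0.001, "y": 0.0, "z": 0.017, "yaw": 0.001, "fingers": 1.0}

```text
time: 27.7
eef_pos: [0.5293, -0.282, 0.0138]
tcp_rot: [1.0, 0.0, -0.0, -0.0]
contact_force: [0.1, 0.1, -0.8]
opening: 0.244
finger_force: 60.8
```

>>> move_arm:
  plan:
    - {"x": 0.0, "y": 0.0, "z": 0.001, "yaw": 0.0, "fingers": 1.0}
    - {"x": 0.0, "y": 0.0, "z": 0.002, "yaw": 0.0, "fingers": 1.0}
    - {"x": 0.0, "y": 0.0, "z": 0.002, "yaw": 0.0, "fingers": 1.0}

```text
time: 28.0
eef_pos: [0.5297, -0.2823, 0.013]
tcp_rot: [1.0, 0.0, 0.0, 0.0]
contact_force: [-1.9, 2.1, 2.6]
opening: 0.243
finger_force: 61.3
```

```bash
python3 go.py .530 -.2826 .013 0
```

```text
shift [0.0003 0.0003 0.    ] yaw 0.0003 | pos [ 0.5297 -0.2823  0.013 ] th 0.0003 t 28.0 F [-1.9  2.1  2.6] op 0.243 ff 61.3 tilt [ 0. -0. -1.] q6 [-0.66  0.91]
```

The scraper is down on the slot bottom at exactly the expected height. I release and lift.

>>> move_arm:
  plan:
    - {"x": 0.0, "y": 0.0, "z": -0.001, "yaw": 0.0, "fingers": 0.7}
    - {"x": 0.0, "y": 0.0, "z": -0.001, "yaw": 0.0, "fingers": 0.55}
    - {"x": 0.0, "y": 0.0, "z": -0.001, "yaw": 0.0, "fingers": 0.5}
    - {"x": 0.0, "y": 0.0, "z": -0.001, "yaw": 0.0, "fingers": 0.5}
    - {"x": 0.0, "y": 0.0, "z": -0.01, "yaw": 0.0, "fingers": 0.5}

```text
time: 28.5
eef_pos: [0.5286, -0.2815, 0.0213]
tcp_rot: [1.0, 0.0, -0.001, -0.001]
contact_force: [-0.1, -0.0, -1.1]
opening: 0.498
finger_force: 0.0
```

>>> move_arm:
  plan:
    - {"x": 0.0, "y": 0.0, "z": -0.03, "yaw": 0.0, "fingers": 0.5}
    - {"x": 0.0, "y": 0.0, "z": -0.07, "yaw": 0.0, "fingers": 0.5}
    - {"x": 0.0, "y": 0.0, "z": -0.11, "yaw": 0.0, "fingers": 0.5}
    - {"x": 0.0, "y": 0.0, "z": -0.16, "yaw": 0.0, "fingers": 0.5}
    - {"x": 0.0, "y": -0.05, "z": -0.16, "yaw": 0.0, "fingers": 0.5}

```text
time: 29.0
eef_pos: [0.5342, -0.2387, 0.1932]
tcp_rot: [1.0, -0.003, 0.008, 0.006]
contact_force: [2.4, 1.0, 0.4]
opening: 0.495
finger_force: 0.0
```

>>> move_arm:
  plan:
    - {"x": 0.0, "y": -0.05, "z": 0.0, "yaw": 0.0, "fingers": 0.5}
    - {"x": 0.0, "y": -0.1, "z": 0.0, "yaw": 0.0, "fingers": 0.5}
    - {"x": 0.0, "y": -0.15, "z": 0.0, "yaw": 0.0, "fingers": 0.5}
    - {"x": 0.0, "y": -0.17, "z": 0.0, "yaw": 0.0, "fingers": 0.5}
    - {"x": 0.0, "y": -0.17, "z": 0.0, "yaw": 0.0, "fingers": 0.5}

```text
time: 29.5
eef_pos: [0.5293, -0.0596, 0.1831]
tcp_rot: [1.0, 0.002, 0.0, -0.0]
contact_force: [0.1, -1.1, 0.2]
opening: 0.502
finger_force: 0.0
```

```bash
python3 go.py .53 -.28 .2
python3 - <<'E'
from fit import *
a=snap('top','t9.png');b=snap('side','s9.png');a0=cv2.imread('pics/t0.png')
L=np.array([[80,28,4],[80,-28,4],[40,28,4],[40,-28,4],[-80,11,26],[-80,-11,26]])*1e-3+[.5205,-.2826,.006]
for n,im in(('top',a),('side',b)):
    q=proj(n,L);print(n,q.round(1).tolist())
    c=q.mean(0).round().astype(int)
    w=im[c[1]-48:c[1]+45:2,c[0]-36:c[0]+37].astype(int);print('origin',c-[36,48])
    for r in w: print(''.join('W' if k.min()>105 and k.max()-k.min()<40 else 'd' if k.max()<75 else 'h' if k[2]>1.9*k[0]+8 else '.' for k in r))
d=cv2.absdiff(a,a0).max(2)>45
for nm,(x,y) in dict(brush=(425,255),dry=(188,245),round=(147,171),small1=(231,187)).items(): print(nm,d[y-20:y+20,x-8:x+8].sum())
# pot sides in side view: scan near stand
P=proj('side',[[.504,.352,.05]])[0].round().astype(int);print(P)
for r in b[P[1]-26:P[1]+26:1,P[0]-20:P[0]+21].astype(int): print(''.join('B' if k[0]-k[2]>25 else 'W' if k.min()>150 else 'w' if k.min()>105 and k.max()-k.min()<40 else '.' if k[2]-k[0]>35 else 'g' for k in r))
E
```

```text
shift [-0.0003  0.2204 -0.0169] yaw 0.0 | pos [ 0.5293 -0.0596  0.1831] th 0.0045 t 29.5 F [ 0.1 -1.1  0.2] op 0.502 ff 0.0 tilt [ 0.001  0.    -1.   ] q6 [-0.3   1.26]
top [[371.0, 224.6], [393.7, 224.1], [371.7, 240.9], [394.4, 240.4], [382.4, 290.9], [391.6, 290.6]]
origin [348 204]
.........................................................................
.........................................................................
.............hh...hh.hh.h.h....hh.hh.hhh...h.h....hhh..h..hh.hhh........h
.............hh...hhhhh.h.h...hh.hhh.h...h.h.h.h.h...h.h...h..hhhhh.h.hhh
..............h.hhh.hhhhhh..h...hhhh..hhhh.....hh...hh.h...h..h...h......
..............h.hhhh.hh.hh....hhh.h..hhhh......hhhh..h.h.hh...h...hh..WWW
.............hhhh..h.hh......hhhhhhh.h..h...h.h...h.hhh.....hhh..h.h..WWW
..............h.hh..hh....hh..hhh...hh.h.h..h.......h.........hh.h.h..WWW
...............h.hh.hhhh...h.h.h.h.hh.....h...h..........hh.hh.h.hhh..WWW
..............hh.h....hhhhh.......hhhh..hhhhh.hh....h.hhh.....h..hhh..WWW
................h....................WWWWWWWW........h.......h.h......WWW
[... 7786 characters left out ...]
gBBBBBBBBBBBBBgWWWWWWWWWw.WW
...WWWWWWwggggBBBBBBBBBBBBBgWWWWWWWWWg.WW
...WWWWWWwggBBBBBBBBBBBBBBBgWWWWWWWWwg..W
...WWWWWWWggBBBBBBBBBBBBBggwWWWWWWWWwg...
....WWWWWWwgBBBBBBBBBBggwWWWWWWWWWWwg....
....WWWWWWWwgBBBBBBgwwWWWWWWWWWWWWwgg....
....wWWWWWWwgBBgggwWWWWWWWWWWWWWWWgg.....
.....wWWWWWWwgwwWWWWWWWWWWWWWWWWwgg......
.....gwWWWWWWWWWWWWWWWWWWWWWWWWwgg..W....
......gwwWWWWWWWWWWWWWWWWWWWWwwgg..WWW...
........gwwWWWWWWWWWWWWWWWwwwggg....WW...
.........gggwwWWWWWWWWwwwwgggg.......WW..
...........gggggwwwwwwggggg...........W..
........W.....gggggggggg....WW........W..
...........W................WW.........WW
...........W.................W..........W
..............................WW.........
```

The scraper sits in its slot, with the blade at columns 372–394 against a predicted 371–394, and nothing else moved. I check the pot more exactly from its drain hole, triangulated in both views, and the rim corners.

Run:
```python
from fit import *
from scipy.optimize import least_squares
a=cv2.imread('pics/t9.png');b=cv2.imread('pics/s9.png')
px={}
for n,im,r in(('top',a,7),('side',b,6)):
    c=proj(n,[[.5,.353,.096]])[0];i=c.round().astype(int)
    g=im.min(2)[i[1]-r:i[1]+r+1,i[0]-r:i[0]+r+1].astype(int)
    print(n,c.round(1),i-r);print('\n'.join(' '.join('%3d'%v for v in q) for q in g))
# body top view gray around rim
i=proj('top',[[.5,.353,.05]])[0].round().astype(int);print(i-[18,16])
print('\n'.join(' '.join('%3d'%v for v in q) for q in a.min(2)[i[1]-16:i[1]+17,i[0]-18:i[0]+19]))
```

```text
top [111.6 272.6] [105 266]
140 138 138 137 135 138 136 137 137 140 137 138 137 134 132
145 147 145 146 145 146 144 147 146 146 146 146 143 143 141
145 146 146 147 147 146 144 147 147 147 148 147 147 148 148
145 145 147 144 145 147 147 147 146 147 148 147 148 148 149
148 147 147 147 146 146 147 147 149 149 148 148 147 147 148
146 145 148 146 147 145 144 145 146 146 147 147 146 147 149
145 146 147 147 144 135 129 128 131 139 148 149 147 147 147
145 148 148 145 133 113  91  84  94 120 139 148 147 150 148
147 147 147 141 118  83  48  41  53  96 134 147 147 147 148
146 146 147 142 109  68  36  26  44  90 131 148 149 149 149
146 146 147 141 123  84  54  46  67 100 136 145 148 148 148
146 147 147 145 137 116  94  88 105 128 144 146 149 148 148
147 145 148 148 146 138 127 125 135 144 149 148 148 148 147
147 146 147 147 146 147 145 145 148 147 148 148 148 148 149
147 147 144 148 147 147 148 148 148 148 148 148 148 149 147
side [182.6 160.3] [177 154]
 36  37  36  38  35  34  39  34  37  37  37  37  39
 35  38  34  39  34  35  37  41  37  37  33  35  39
 38  36  35  36  37  39  35  38  33  36
[... 4726 characters left out ...]
 141 139 139 138 141 137 139 141 143 143 132 104  93 121 136 125  88  54  51  54  45  49  60  89 118 134 137
 89 102 125 136 139 135 135 136 138 137 137 132 132 131 131 130 135 136 137 139 135 124 122 133 138 121  82  55  57  56  62  65  74 100 120 135 133
 90  99 111 121 124 126 134 136 138 139 139 138 136 135 136 134 136 136 140 139 141 138 139 142 138 118  87  70  77  85  89  94 100 112 122 131 137
 87  90  93  96 101 106 117 130 135 136 138 135 133 130 132 132 134 136 136 134 136 139 139 141 132 120 101 100 107 110 115 115 117 120 124 132 136
 85  84  87  87  85  92 100 116 125 131 133 131 130 129 129 132 130 132 131 132 133 135 134 136 134 124 120 121 122 125 127 124 125 126 129 131 132
```

Run:
```python
from fit import *
b=cv2.imread('pics/s7.png')
print('top hole @.096',atz('top',[(111.9,275.0)],[.096]).round(4))
x0,y0=164,150
g=b.min(2)[y0:y0+42,x0:x0+38].astype(int)
print(x0,y0);print('\n'.join(' '.join('%3d'%v for v in q) for q in g))
c=atz('top',[(111.9,275.0)],[.096])[0]
def box(hw,z,th=-.068):
    u=np.array([np.cos(th),np.sin(th)]);v=np.array([-u[1],u[0]]);return [[*(c[:2]+i*hw*u+j*hw*v),z] for i,j in((1,1),(1,-1),(-1,-1),(-1,1))]
print('side pred hole',proj('side',c).round(1),'foot',proj('side',box(.022,.096)).round(1).tolist(),'bodytop',proj('side',box(.027,.078)).round(1).tolist(),'rim',proj('side',box(.027,.012)).round(1).tolist())
print('top pred foot',proj('top',box(.022,.096)).round(1).tolist(),'body',proj('top',box(.027,.078)).round(1).tolist(),'rim',proj('top',box(.027,.012)).round(1).tolist())
print('plate centre px',proj('side',[.504,.3515,.012]).round(1))
```

```text
top hole @.096 [[0.4946 0.3524 0.096 ]]
164 150
140 138 141 147 147 146 142 141 137 139 132 136 133 136 134 137 135 136 136 138 139 143 141 138 137 134 136 136 138 140 148 152 150 150 148 147 143 147
142 141 141 145 147 147 143 142 140 138 132 133 133 132 134 137 139 133 134 136 139 137 143 142 138 137 137 137 135 137 143 150 153 152 150 147 145 145
140 140 140 143 147 147 146 144 143 139 136 133 134 130 134 136 136 135 134 134 137 138 142 142 141 138 136 135 137 137 140 144 152 154 151 150 147 145
143 140 138 139 144 149 149 145 142 139 137 135 134 134 133 136 137 137 132 132 134 135 139 142 142 140 135 136 134 135 138 139 147 153 152 150 150 146
142 142 140 140 142 144 147 148 145 143 140 138 132 132 133 135 136 135 136 128 134 135 133 139 141 141 137 135 136 134 134 136 143 150 152 152 152 145
143 143 142 142 142 144 148 148 147 142 140 138 134 132 134 139 128 150 177 172 174 147 135 136 141 143 141 138 134 134 134 137 138 145 149 151 151 150
141 141 143 141 138 142 145 147 147 142 141 141 135 137 150 174 172 189 214 218 216 165 136 133 138 143 140 140 136 133 133 134 136 140 144 
[... 5124 characters left out ...]
148 144 129 114  82  78  75  75 109 125 137 138 130 134
142 142 139 140 135 136 134 140 143 143 138 124  97  81  80  77  91  98 115 121 124 128 123 105  79  76  81  79  74  93 116 120 139 142 141 140 134 129
side pred hole [[181.1 161. ]] foot [[185.3, 154.9], [189.9, 163.1], [176.8, 167.3], [172.4, 158.9]] bodytop [[187.0, 157.7], [192.6, 167.7], [176.6, 172.8], [171.3, 162.6]] rim [[189.5, 172.2], [195.0, 182.3], [179.5, 187.4], [174.2, 177.2]]
top pred foot [[103.0, 264.8], [122.3, 265.7], [120.9, 285.3], [101.5, 284.3]] body [[103.6, 262.4], [126.9, 263.5], [125.2, 287.1], [101.8, 286.0]] rim [[112.6, 262.1], [134.7, 263.2], [133.1, 285.6], [110.9, 284.5]]
plate centre px [[187.3 178.9]]
```

The pot is upright. Its foot, body-top and rim corners all match a flat, zero-tilt model to about 1 px in the side view and within about half a pixel in the top view. It stands about 9 mm off the peg's centre, all of it on the plate. I hand the job in.

```bash
python3 -c "
from plant import ctrl
print(ctrl.sign_off())"
```

```text
the job is handed in; nothing more can be done
None
```

Job handed in at about 30 s: the pot is upside down over the free peg, rim flat on the plate by the images but about 9 mm off centre and close against the peg; the scraper is flat in its slot, blade in the wide end; the brush, dry pot and round pot are unmoved.

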